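# Load the flask dryer and start it

## Task

Dry the washed flasks: first turn the dryer's timer lever all the way back to its off stop, and only then lay every flask from the drain mat on its side in the cradle, one to a place, body in the wide notch and neck in the narrow notch towards the dryer. When all are lying there, set the timer lever to point at the raised tab on the rim of its dial, then push the spring start lever right over to its stop and let it spring back. Leave the other kitchen things where they are.

Things in the scene. Friction and masses are not known exactly. Their poses are not given: they have to be found in the camera images.
- timer (a joint): dryer's timer lever, rad: 0 = against the off stop, 1.9 = other stop. Upright hinge on the dryer's top; grows anticlockwise seen from above. At 0 it points 1.0 rad clockwise from the dryer's +x axis. Light friction (0.12 N m), no spring: stays where left.
- timer_post (a point): middle of the black upright grip post (12 mm in diameter, 100 to 145 mm above the counter) at the timer lever's outer end, 75 mm from the hinge axis; the point is 130 mm above the counter. Its x axis is the way the lever points, away from the hinge. The flat steel arm under the post is 12 mm wide, top 100 mm above the counter, ending 5 mm beyond the post's axis.
- timer_hinge (a point): point on the upright hinge axis of the timer lever, 92 mm above the counter
- tab: setting tab: raised steel block (16 mm long, 8 wide, 14 tall) fixed on the dryer's top at the rim of the timer dial, just outside the lever's sweep; immovable. Origin on the timer's hinge axis, 80 mm above the counter; the block is centred 106 mm from it along its x axis. The lever is set when its x axis points along the tab's x axis.
- start (a joint): dryer's spring start lever, rad: 0 = at rest, leaning 0.35 rad to the dryer's -y side (towards the cradle), 0.7 = at its stop, leaning 0.35 rad to the +y side. Hinge line along the dryer's x axis, 88 mm above the counter. Takes 2 to 6 N at the ball; springs back by itself.
- start_ball (a point): centre of the black ball (24 mm in diameter) on the top of the thin upright spring start lever (steel rod 10 mm in diameter), 75 mm from its hinge, about 158 mm above the counter
- dryer: white warm-air dryer, a fixed box 260 mm (its x) by 160 mm (its y) and 80 mm high, left of the cradle; origin in the middle of its underside; air slots on its -y side. The timer hinge is at x +10 mm, y 0; the start lever's hinge at x -85 mm, y 0.
- cradle: white fixed cradle; base plate 320 (x) by 150 (y) by 8 mm, origin mid-underside. Four places at x = -111, -37, 37, 111 mm, each a wide V notch (y = -40 mm, 16 thick, 64 wide, top 53 high) for the body and a narrow one (y = +50, 10 thick, 40 wide, top 57 high) for the neck, open space between. A laid flask: axis level along y, 55 mm above the counter, neck to +y, base at y = -65.
- mat: grey ribbed drain mat, 250 mm square and 4 mm thick, fixed on the counter right of the cradle; origin in the middle of its underside. The flasks stand on it.
- flask0: washed drinking flask of plain metal, 130 mm tall: body 48 mm in diameter up to 92 mm, shoulder to 106 mm, then a neck 26 mm in diameter to the top; about 0.15 kg, heavier at the base. Origin in the centre of its base, z axis from base to mouth. At the start it stands upright on the mat, if present (3 or 4 of the four are).
- flask1: washed drinking flask of plain metal, 130 mm tall: body 48 mm in diameter up to 92 mm, shoulder to 106 mm, then a neck 26 mm in diameter to the top; about 0.15 kg, heavier at the base. Origin in the centre of its base, z axis from base to mouth. At the start it stands upright on the mat, if present (3 or 4 of the four are).
- flask2: washed drinking flask of plain metal, 130 mm tall: body 48 mm in diameter up to 92 mm, shoulder to 106 mm, then a neck 26 mm in diameter to the top; about 0.15 kg, heavier at the base. Origin in the centre of its base, z axis from base to mouth. At the start it stands upright on the mat, if present (3 or 4 of the four are).
- flask3: washed drinking flask of plain metal, 130 mm tall: body 48 mm in diameter up to 92 mm, shoulder to 106 mm, then a neck 26 mm in diameter to the top; about 0.15 kg, heavier at the base. Origin in the centre of its base, z axis from base to mouth. At the start it stands upright on the mat, if present (3 or 4 of the four are).
- mug: white mug, 80 mm across, 90 mm tall, a bystander to be left alone; origin in the middle of its underside
- detergent: green bottle, 60 mm across, 190 mm tall, a bystander to be left alone; origin in the middle of its underside
- jar: small glass cup, 60 mm across, 60 mm tall, a bystander to be left alone; origin in the middle of its underside
- sponge: yellow sponge, 85 x 55 x 30 mm, a bystander to be left alone; origin in the middle of its underside
- jarlid: metal jar lid, 64 mm across, 14 mm tall, a bystander to be left alone; origin in the middle of its underside
- tumbler: blue tumbler, 66 mm across, 100 mm tall, a bystander to be left alone; origin in the middle of its underside
Things that resemble listed ones, but are neither listed nor needed, are in the scene too. Leave any orange or pink look-alike of the flask0 alone. What is shaped like the flask1 but black is not meant.

How it is judged:
On the way, in this order (a step that is already met when the one before it is completed fails the run):
1. the timer lever is turned back to its off stop (value of joint timer below 0.07 rad), for 0.2 s.
2. every flask lies in a place of the cradle (x of flask0 in the frame of cradle between -0.13 and 0.13 m and y of flask0 in the frame of cradle between -0.087 and -0.043 m and z of flask0 in the frame of cradle between 0.046 and 0.064 m and angle between the z axis of each of flask0, flask1, flask2, flask3 and the y axis of cradle, either way round below 0.12 rad and x of flask1 in the frame of cradle between -0.13 and 0.13 m and y of flask1 in the frame of cradle between -0.087 and -0.043 m and z of flask1 in the frame of cradle between 0.046 and 0.064 m and x of flask2 in the frame of cradle between -0.13 and 0.13 m and y of flask2 in the frame of cradle between -0.087 and -0.043 m and z of flask2 in the frame of cradle between 0.046 and 0.064 m and x of flask3 in the frame of cradle between -0.13 and 0.13 m and y of flask3 in the frame of cradle between -0.087 and -0.043 m and z of flask3 in the frame of cradle between 0.046 and 0.064 m and linear speed of each of flask0, flask1, flask2, flask3 below 0.02 m/s), for 0.2 s.
3. the timer lever points at the tab (x of flask0 in the frame of cradle between -0.13 and 0.13 m and y of flask0 in the frame of cradle between -0.087 and -0.043 m and z of flask0 in the frame of cradle between 0.046 and 0.064 m and angle between the z axis of each of flask0, flask1, flask2, flask3 and the y axis of cradle, either way round below 0.12 rad and x of flask1 in the frame of cradle between -0.13 and 0.13 m and y of flask1 in the frame of cradle between -0.087 and -0.043 m and z of flask1 in the frame of cradle between 0.046 and 0.064 m and x of flask2 in the frame of cradle between -0.13 and 0.13 m and y of flask2 in the frame of cradle between -0.087 and -0.043 m and z of flask2 in the frame of cradle between 0.046 and 0.064 m and x of flask3 in the frame of cradle between -0.13 and 0.13 m and y of flask3 in the frame of cradle between -0.087 and -0.043 m and z of flask3 in the frame of cradle between 0.046 and 0.064 m and angle between the x axis of timer_post and the x axis of tab, either way round below 0.08 rad), for 0.3 s.
4. the start lever is pushed to its stop (all of step 3 and value of joint start above 0.62 rad), for 0.05 s.
5. the start lever has sprung back (value of joint start below 0.08 rad), for 0.2 s.
At the end, for the whole second after the job is handed in: each flask lies still in a place of the cradle, neck to the dryer (base centre 43-87 mm to the -y side of the cradle's middle, 46-64 mm high, axis within 0.12 rad of its y); the timer lever points at the tab within 0.08 rad; the start lever is back below 0.08 rad (all of step 3 and linear speed of each of flask0, flask1, flask2, flask3 below 0.02 m/s and value of joint start below 0.08 rad); the robot touches nothing.
It fails at once if a bystander is moved by more than 30 mm (distance of any of mug, detergent, jar, sponge, jarlid, tumbler from where it was at the start of the episode above 0.03 m).
Of flask0, flask1, flask2, flask3 only 3 to 4 are there at a start; the rules pass over those that are not, and their reading is None.
At some moment in a run one of flask0, flask1, flask2, flask3 may be knocked a few centimetres aside while the robot is not near it.
Once in a run the grip may slacken for a moment while it holds something.
It also fails if it takes over 210 s, if anything falls off the work surface, if the arm or the gripper's body presses on something with over 40 N, if the wrist force passes 120 N, or if a joint passes its speed limit or range.

## Robot

A 7-joint arm with a two-finger parallel gripper is mounted at the origin on the work surface. World frame = base frame: x ahead of the robot, y to its left, z up, the work surface at z = 0. Lengths are in m, angles in rad, forces in N, time in s.
With the tool pointing down it reaches from about 0.425 to 0.875 m from the base axis. Payload 4.7 kg.
Tool frame: the origin (TCP) lies between the finger pads; the fingertips stand 19 mm ahead of it and the grasp point (between the pads) is the TCP (ctrl.tip_extent is the distance from the TCP to the fingertips, in m); z points along the fingers, y is the line along which they close (so a half turn about z gives the same grasp; the last joint's range is limited). The gripper opens to 87 mm and grips with 3 to 60 N. Pads are 19 mm wide; open, the fingers measure 117 mm over their backs; the gripper's body (75 mm by 190 mm) begins 51 mm behind the grasp point.
Start: joints at [-1.312, 0.321, -0.07, 1.45, 0.023, 1.371, -0.057], TCP at [0.158, 0.631, 0.242] pointing down, gripper open.
Joint ranges: [-2.86, 2.86], [-0.3, 2.09], [-1.38, 1.24], [0.06, 2.45], [-1.56, 4.7], [0.09, 2.05], [-2.69, 2.69]. Speed limits (rad/s): [2.57, 2.57, 3.14, 3.14, 3.14, 3.14, 3.14].

## Interface

Orientations are given as a rotation vector (axis times angle).
In Python, from bench import ctrl gives the robot as it stands.
- The arm moves only by the shell command python3 -m crank 'ROWS' [OPENING] [FORCE]. ROWS is JSON, a list of rows, each an object of numbers: "tx", "ty", "tz": the shift along the tool's x, y, z in mm; "turn": the turn about the tool's z in units of 5 degrees (1.0 is 5 degrees). In form: [{"tx": .., "ty": .., "tz": .., "turn": ..}, ...]. A call has 1 to 5 rows; each row is the pose to reach, as a shift and turn from the pose commanded when the call began, along the tool's axes at that moment; what a row does not reach only later rows make up. A row lasts 1/8 s, in which the tool goes at most 62.5 mm and 10.7 degrees, less where a joint would pass 70% of its speed; a pose out of reach is approached as far as the arm can. A call with a gripper value outside its range is refused whole. OPENING is the finger opening in mm, from 0 to 87, set as the call begins (- or left out, the last holds). The fingers move at their own pace and stop on an object; FORCE is the grip in N (left out, the last holds). Time passes only in rows, so rows that repeat a pose let the fingers close. It gives the time, the measured TCP pose, the force, the opening and the grip force at its end, in the units of the state.
- ctrl.get_state(): the state, without advancing time (a new reading comes with each control period).
- ctrl.get_image(name): name is "side" or "top"; returns (picture, depth): 384x512x3 uint8, red, green, blue; 384x512 float32, m along the optical axis (not along the pixel's ray), 0 where there is no reading.
- ctrl.camera_model(name): a dict with "intrinsics" (3x3 intrinsics, pixels), "dist_coeffs" ([k1, k2, p1, p2, k3] as OpenCV has them; the pictures are not rectified), "origin" and "orientation" of the camera in the world. Camera axes: x right, y down, z forward; pixel columns grow to the right and rows downward; lengths in m; the calibration is good to about 2 mm. A picture is of the moment at which its call begins. camera_model takes no time and is no camera call.
- ctrl.close_job(): hands the job in; it is judged then, once.
Trained networks look in the newest picture that a camera, given by its name, has taken for a name from the list of things; names that differ only in an ending like _2 or _b are one class to them, and where a whole thing is asked for, a point or a joint stands for the part that bears it (a point fixed in the world has none). Each returns a list of dicts, best first, with "confidence" (0 to 1); they miss things now and then, are a little off and sometimes report something else, mostly with a low value. They report only what shows in the picture. A call takes as long as a camera call. They do not tell look-alikes from the thing itself.
- ctrl.recognise(camera, query): "xyz" ([x, y, z] in m, in world coordinates, good to about 4 mm: the middle of the surface that is visible of it).
- ctrl.mark_of(camera, query): "xyz" ([x, y, z] in m, in world coordinates, good to about 4 mm: a listed point, or the origin of a listed thing).
The state is a dict: "time": time; "joint_positions": joint angles; "qd": joint speeds; "joint_torque": joint torques, N m; "position": TCP position; "tool_rot": TCP orientation; "ft_force": force on the tool from outside, world axes, zero at the start; "torque": the same for the moment, N m; "grip_width": opening from 0.0 (shut) to 1.0 (fully open); "grip_force": force on a finger pad.
Only numpy, scipy, OpenCV 4.12 (cv2) and the standard library are available. Lean on these libraries where they do the work, as an engineer would, in place of code of your own. Each camera call takes 0.05 s, during which the arm holds its last target. There are 200 camera calls.

## Working session

There is one attempt and no reset: what is moved stays moved. The work goes in short steps, Python scripts to look and compute and a shell command to move; the robot and the scene stay as the last step left them, time stands still between calls to the robot, and variables do not carry over. Pictures are saved under pics/ and viewed, at most 14 in all, crops included, and the job is handed in when it is done.

```bash
ls; mkdir -p pics
cat > h.py <<'E'
import numpy as np,cv2
from bench import ctrl
from scipy.spatial.transform import Rotation as R
def shot(n,f=None):
    im,d=ctrl.get_image(n)
    if f: cv2.imwrite('pics/'+f,im[:,:,::-1])
    return im,d
def cam(n):
    m=ctrl.camera_model(n);o=np.array(m["orientation"],float)
    Rm=o if o.shape==(3,3) else R.from_rotvec(o).as_matrix()
    return np.array(m["intrinsics"]),np.array(m["dist_coeffs"]),np.array(m["origin"]),Rm
def proj(n,P):
    K,D,o,Rm=cam(n)
    return cv2.projectPoints((np.atleast_2d(P)-o)@Rm,np.zeros(3),np.zeros(3),K,D)[0][:,0]
def cloud(n,d):
    K,D,o,Rm=cam(n);h,w=d.shape
    u=np.stack(np.meshgrid(np.arange(w),np.arange(h)),-1).reshape(-1,1,2).astype(np.float64)
    r=cv2.undistortPoints(u,K,D)[:,0]
    p=np.c_[r,np.ones(len(r))]*d.reshape(-1,1)
    return (p@Rm.T+o).reshape(h,w,3)
E
python3 - <<'E'
from h import *
print(ctrl.get_state()); print(ctrl.camera_model("side"),ctrl.camera_model("top"))
for n in("side","top"):
    shot(n,n+"0.png")
    for q in["timer_post","timer_hinge","tab","start_ball","dryer","cradle","mat","flask0","mug","detergent","jar","sponge","jarlid","tumbler"]:
        print(n,q,[(np.round(a["xyz"],3).tolist(),round(a["confidence"],2),proj(n,a["xyz"])[0].round().tolist()) for a in ctrl.mark_of(n,q)])
E
```

```text
pics
{'time': 0.0, 'joint_positions': array([-1.311889  ,  0.32178874, -0.07006324,  1.45168797,  0.02261567,
        1.3707793 , -0.05692446]), 'qd': array([ 0.00018629,  0.00141979,  0.00055755,  0.00053665, -0.00051956,
        0.00127935, -0.00023978]), 'joint_torque': array([ 9.40678115e-05, -4.91308486e+01, -4.03863313e-01, -3.12518513e+01,
       -6.39512180e-02,  4.43314039e-02,  1.90667220e-04]), 'position': array([0.15747951, 0.6301016 , 0.24047705]), 'tool_rot': array([-3.83586427e-01, -3.11797590e+00,  2.94323185e-03]), 'ft_force': array([-1.02964885,  0.86738681,  0.07307014]), 'torque': array([ 8.54714760e-05, -1.92770593e-02, -1.71403294e-02]), 'grip_force': 0.0, 'grip_width': 0.9985980846647309}
{'intrinsics': array([[417.90060612,   0.        , 255.62426468],
       [  0.        , 417.90060612, 188.15464461],
       [  0.        ,   0.        ,   1.        ]]), 'dist_coeffs': array([-0.12671884,  0.        ,  0.        ,  0.        ,  0.        ]), 'origin': array([ 0.36029024, -0.95729496,  0.86468278]), 'orientation': array([-2.26402725,  0.16466882, -0.06263545])}
[... 2406 characters left out ...]
3, [343.0, 178.0]), ([0.732, -0.288, 0.001], 0.82, [313.0, 122.0]), ([0.252, -0.453, 0.002], 0.72, [362.0, 256.0]), ([0.425, -0.236, 0.001], 0.69, [300.0, 207.0]), ([0.556, -0.263, 0.0], 0.54, [307.0, 170.0]), ([0.413, -0.376, 0.004], 0.48, [339.0, 210.0])]
top mug [([0.673, -0.4, 0.002], 0.72, [344.0, 138.0]), ([0.362, 0.126, 0.002], 0.44, [197.0, 225.0])]
top detergent [([0.72, 0.252, 0.002], 0.88, [163.0, 125.0]), ([0.476, -0.318, 0.002], 0.64, [323.0, 192.0])]
top jar [([0.74, 0.132, 0.0], 0.58, [196.0, 120.0])]
top sponge [([0.362, 0.127, 0.001], 0.96, [197.0, 225.0])]
top jarlid [([0.334, -0.168, 0.002], 0.63, [281.0, 233.0])]
top tumbler [([0.28, -0.334, 0.004], 0.71, [328.0, 248.0])]
```

View pics/side0.png

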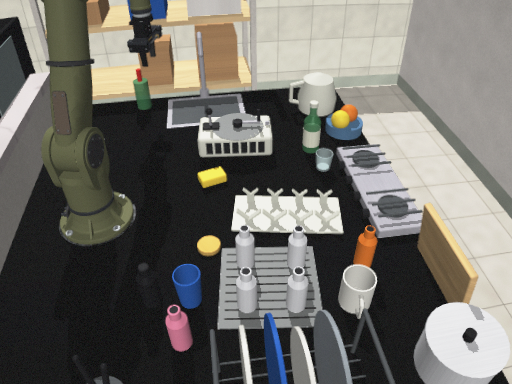

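View pics/top0.png

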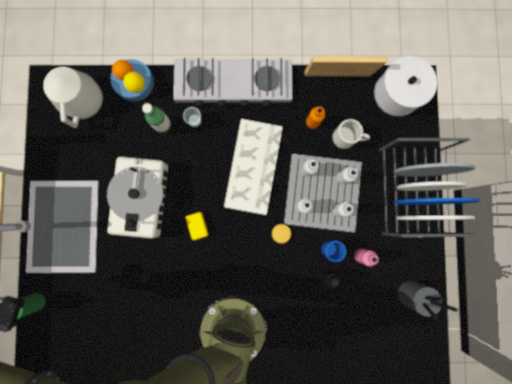

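Run:
```python
from h import *
im,d=shot("top");c=cloud("top",d)
im2,d2=shot("side");c2=cloud("side",d2)
def reg(c,im,lo,hi,name):
    m=np.all((c>lo)&(c<hi),-1); p=c[m]; col=im[m]
    print(name,len(p),p.mean(0).round(3) if len(p) else '',p.min(0).round(3) if len(p) else '',p.max(0).round(3) if len(p) else ''); return p
for nm,cc,ii in(("top",c,im),("side",c2,im2)):
    # dryer top
    p=reg(cc,ii,[.25,.2,.07],[.65,.45,.088],nm+" dryertop")
    print(cv2.minAreaRect((p[:,:2]*1000).astype(np.float32)))
    p=reg(cc,ii,[.38,-.16,.035],[.76,.02,.065],nm+" cradle notch"); print(cv2.minAreaRect((p[:,:2]*1000).astype(np.float32)))
    p=reg(cc,ii,[.34,-.16,.004],[.76,.02,.02],nm+" cradle base"); print(cv2.minAreaRect((p[:,:2]*1000).astype(np.float32)))
    for x,y in[(.528,-.39),(.559,-.264),(.4235,-.239),(.413,-.375)]:
        p=reg(cc,ii,[x-.05,y-.05,.11],[x+.05,y+.05,.2],nm+" flask neck"); 
        reg(cc,ii,[x-.05,y-.05,.123],[x+.05,y+.05,.2],nm+" flask rim")
    reg(cc,ii,[.25,.2,.105],[.45,.45,.2],nm+" ball")
    reg(cc,ii,[.43,.2,.12],[.65,.45,.2],nm+" post")
    p=reg(cc,ii,[.36,.2,.09],[.65,.45,.097],nm+" tab z90-97"); print(p[:60].round(3).tolist()[:40])
```

```text
top dryertop 3434 [0.46  0.319 0.081] [0.325 0.23  0.07 ] [0.593 0.413 0.088]
((459.4830627441406, 322.08880615234375), (183.95944213867188, 259.8084411621094), 84.82328033447266)
top cradle notch 398 [ 0.572 -0.074  0.047] [ 0.42  -0.144  0.035] [0.714 0.004 0.059]
((573.3890380859375, -68.73408508300781), (103.18585205078125, 292.2760925292969), 79.22660064697266)
top cradle base 3182 [ 0.566 -0.069  0.008] [ 0.341 -0.16   0.004] [0.757 0.018 0.02 ]
((549.3615112304688, -71.04621124267578), (416.2590026855469, 178.0282440185547), 0.1818786859512329)
top flask neck 68 [ 0.53  -0.388  0.13 ] [ 0.518 -0.403  0.11 ] [ 0.544 -0.376  0.139]
top flask rim 56 [ 0.53  -0.389  0.133] [ 0.518 -0.403  0.123] [ 0.544 -0.377  0.139]
top flask neck 68 [ 0.557 -0.261  0.131] [ 0.546 -0.276  0.11 ] [ 0.57  -0.249  0.138]
top flask rim 58 [ 0.558 -0.262  0.134] [ 0.546 -0.276  0.124] [ 0.57  -0.25   0.138]
top flask neck 62 [ 0.428 -0.239  0.132] [ 0.417 -0.251  0.11 ] [ 0.44  -0.228  0.14 ]
top flask rim 54 [ 0.428 -0.24   0.134] [ 0.417 -0.251  0.128] [ 0.439 -0.228  0.14 ]
top flask neck 67 [ 0.4
[... 2969 characters left out ...]
12, 0.315, 0.095], [0.533, 0.312, 0.095], [0.54, 0.309, 0.097], [0.544, 0.31, 0.095], [0.571, 0.305, 0.096], [0.575, 0.305, 0.095], [0.58, 0.311, 0.091], [0.361, 0.341, 0.091], [0.399, 0.333, 0.091], [0.448, 0.318, 0.095], [0.483, 0.314, 0.095], [0.487, 0.316, 0.093], [0.491, 0.315, 0.093], [0.494, 0.311, 0.095], [0.501, 0.309, 0.096], [0.505, 0.312, 0.094], [0.508, 0.311, 0.094], [0.512, 0.312, 0.093], [0.515, 0.31, 0.094], [0.518, 0.309, 0.094], [0.521, 0.305, 0.096], [0.526, 0.312, 0.092], [0.529, 0.306, 0.095], [0.533, 0.311, 0.091], [0.536, 0.306, 0.094], [0.36, 0.335, 0.09], [0.367, 0.324, 0.096], [0.374, 0.326, 0.094], [0.385, 0.33, 0.09], [0.392, 0.326, 0.092], [0.395, 0.325, 0.092]]
```

```bash
cat > go.py <<'E'
import sys
from h import *
# go.py x y z [yaw_deg of tool y axis] ... groups separated by '/': shift & turn from now for each
s=ctrl.get_state(); p=np.array(s["position"]); M=R.from_rotvec(s["tool_rot"]).as_matrix()
yaw=np.degrees(np.arctan2(M[1,1],M[0,1]))
print("t%.1f"%s["time"],"p",p.round(4),"yaw_y %.1f"%yaw,"w %.1fmm"%(87*s["grip_width"]),"gf %.1f"%s["grip_force"],"F",np.round(s["ft_force"],1),"q7 %.2f"%s["joint_positions"][6])
for g in " ".join(sys.argv[1:]).split("/"):
    v=[float(a) for a in g.split()]
    if len(v)<3: continue
    d=M.T@(np.array(v[:3])-p)*1000
    t=-((v[3]-yaw+90)%180-90)/5 if len(v)>3 else 0
    print("  tx %.1f ty %.1f tz %.1f turn %.2f"%(*d,t))
E
python3 go.py .542 .313 .24 / .542 .313 .128
```

```text
t1.6 p [0.1576 0.6306 0.2416] yaw_y 76.0 w 86.9mm gf 0.0 F [1.  0.  0.3] q7 -0.06
  tx -449.9 ty -215.0 tz 1.6 turn 0.00
  tx -449.9 ty -215.0 tz 113.6 turn 0.00
```

```bash
python3 -m crank '[{"tx":-55,"ty":-26,"tz":0},{"tx":-110,"ty":-52,"tz":0},{"tx":-165,"ty":-79,"tz":0},{"tx":-220,"ty":-105,"tz":0},{"tx":-275,"ty":-131,"tz":0}]' 50 10 | tail -3
python3 -m crank '[{"tx":-55,"ty":-26,"tz":0},{"tx":-110,"ty":-52,"tz":0},{"tx":-150,"ty":-72,"tz":0},{"tx":-175,"ty":-84,"tz":0},{"tx":-175,"ty":-84,"tz":0}]'  | tail -3
python3 go.py .542 .312 .24 / .542 .312 .128
```

```text
t1.6 p [0.1576 0.6306 0.2416] yaw_y 76.0 w 86.9mm gf 0.0 F [1.  0.  0.3] q7 -0.06
  tx -450.2 ty -215.9 tz 1.6 turn 0.00
  tx -450.2 ty -216.0 tz 113.6 turn 0.00$[0]: bad value
$[0]: bad value
```

```bash
python3 -m crank '[{"tx":-55,"ty":-26,"tz":0,"turn":0},{"tx":-110,"ty":-52,"tz":0,"turn":0},{"tx":-165,"ty":-79,"tz":0,"turn":0},{"tx":-220,"ty":-105,"tz":0,"turn":0},{"tx":-275,"ty":-131,"tz":0,"turn":0}]' 50 10 
python3 -m crank '[{"tx":-55,"ty":-26,"tz":0,"turn":0},{"tx":-110,"ty":-52,"tz":0,"turn":0},{"tx":-150,"ty":-72,"tz":0,"turn":0},{"tx":-175,"ty":-84,"tz":0,"turn":0},{"tx":-175,"ty":-84,"tz":0,"turn":0}]' 
python3 go.py .542 .312 .24 / .542 .312 .128
```

```text
time: 2.22
position: [0.394, 0.4355, 0.2419]
tool_rot: [0.383, 3.118, 0.001]
ft_force: [0.3, 0.6, 0.2]
grip_width: 0.591
grip_force: 0.0
time: 2.85
position: [0.544, 0.3102, 0.2415]
tool_rot: [0.391, 3.116, -0.002]
ft_force: [-1.4, -0.3, -0.9]
grip_width: 0.571
grip_force: 0.0
t2.9 p [0.544  0.3102 0.2415] yaw_y 75.7 w 49.7mm gf 0.0 F [-1.4 -0.3 -0.9] q7 0.81
  tx 2.4 ty 1.3 tz 1.5 turn 0.00
  tx 2.5 ty 1.4 tz 113.5 turn 0.00
```

```bash
python3 -m crank '[{"tx":2,"ty":1,"tz":55,"turn":0},{"tx":2,"ty":1,"tz":100,"turn":0},{"tx":2,"ty":1,"tz":113,"turn":0},{"tx":2,"ty":1,"tz":113,"turn":0}]'
python3 -m crank '[{"tx":0,"ty":0,"tz":0,"turn":0},{"tx":0,"ty":0,"tz":0,"turn":0},{"tx":0,"ty":0,"tz":0,"turn":0},{"tx":0,"ty":0,"tz":0,"turn":0}]' 0 6
python3 - <<'E' > /tmp/a
import numpy as np
h=np.array([.4675,.321])
print(" / ".join("%.4f %.4f .128"%(h[0]+.075*np.cos(a),h[1]+.075*np.sin(a)) for a in (-.3,-.5,-.7,-.9,-1.06,-1.13)))
E
python3 go.py $(cat /tmp/a)
```

```text
time: 3.35
position: [0.5397, 0.3153, 0.1287]
tool_rot: [-0.381, -3.118, 0.0]
ft_force: [0.1, 0.5, 0.3]
grip_width: 0.577
grip_force: 0.0
time: 3.85
position: [0.5406, 0.3145, 0.1291]
tool_rot: [0.384, 3.118, 0.001]
ft_force: [0.1, -0.3, 0.0]
grip_width: 0.209
grip_force: 0.0
t3.9 p [0.5406 0.3145 0.1291] yaw_y 76.0 w 18.2mm gf 0.0 F [ 0.1 -0.3  0. ] q7 0.82
  tx -2.5 ty -15.6 tz 1.1 turn 0.00
  tx -0.1 ty -30.4 tz 1.1 turn 0.00
  tx 5.1 ty -44.4 tz 1.0 turn 0.00
  tx 13.0 ty -57.1 tz 1.0 turn 0.00
  tx 21.0 ty -66.0 tz 1.0 turn 0.00
  tx 25.0 ty -69.5 tz 1.0 turn 0.00
```

```bash
python3 -m crank '[{"tx":0,"ty":0,"tz":0,"turn":0},{"tx":0,"ty":0,"tz":0,"turn":0},{"tx":0,"ty":0,"tz":0,"turn":0}]' 0 6
python3 -m crank '[{"tx":-2,"ty":-16,"tz":0,"turn":0},{"tx":0,"ty":-30,"tz":0,"turn":0},{"tx":5,"ty":-44,"tz":0,"turn":0},{"tx":13,"ty":-57,"tz":0,"turn":0},{"tx":21,"ty":-66,"tz":0,"turn":0}]' 0 6
python3 go.py $(cat /tmp/a)
```

```text
time: 4.22
position: [0.5404, 0.3142, 0.1287]
tool_rot: [-0.384, -3.118, 0.0]
ft_force: [-0.1, -2.5, 2.0]
grip_width: 0.133
grip_force: 6.0
time: 4.85
position: [0.5031, 0.2546, 0.1287]
tool_rot: [0.384, 3.118, 0.0]
ft_force: [2.0, 2.1, 0.0]
grip_width: 0.135
grip_force: 6.0
t4.8 p [0.5031 0.2546 0.1287] yaw_y 75.9 w 11.7mm gf 6.0 F [2.  2.1 0. ] q7 0.86
  tx -24.2 ty 51.6 tz 0.7 turn 0.00
  tx -21.9 ty 36.8 tz 0.7 turn 0.00
  tx -16.7 ty 22.8 tz 0.7 turn 0.00
  tx -8.8 ty 10.1 tz 0.7 turn 0.00
  tx -0.8 ty 1.2 tz 0.7 turn 0.00
  tx 3.2 ty -2.3 tz 0.7 turn 0.00
```

```bash
python3 -m crank '[{"tx":3,"ty":-3,"tz":0,"turn":0},{"tx":7,"ty":-6,"tz":0,"turn":0},{"tx":7,"ty":-6,"tz":0,"turn":0}]' 0 6
python3 go.py
```

```text
time: 5.22
position: [0.498, 0.2539, 0.1296]
tool_rot: [0.381, 3.112, 0.009]
ft_force: [7.2, 6.7, -2.5]
grip_width: 0.137
grip_force: 6.0
t5.2 p [0.498  0.2539 0.1296] yaw_y 76.1 w 11.9mm gf 6.0 F [ 7.2  6.7 -2.5] q7 0.85
```

```bash
python3 -m crank '[{"tx":0,"ty":0,"tz":0,"turn":0},{"tx":0,"ty":0,"tz":0,"turn":0},{"tx":0,"ty":0,"tz":0,"turn":0},{"tx":0,"ty":0,"tz":0,"turn":0}]' 40
python3 -m crank '[{"tx":0,"ty":0,"tz":-50,"turn":0},{"tx":0,"ty":0,"tz":-110,"turn":0},{"tx":0,"ty":0,"tz":-110,"turn":0}]' 60
python3 go.py .427 -.24 .24
python3 - <<'E'
from h import *
im,d=shot("top");c=cloud("top",d); im2,d2=shot("side");c2=cloud("side",d2)
for cc in(c,c2):
    m=np.all((cc>[.43,.2,.12])&(cc<[.65,.45,.15]),-1);print(m.sum(),cc[m].mean(0).round(4))
for n in("top","side"):print([(np.round(a["xyz"],3).tolist(),round(a["confidence"],2)) for q in("timer_post","timer_hinge")for a in ctrl.mark_of(n,q)])
E
```

```text
time: 5.72
position: [0.4952, 0.251, 0.1282]
tool_rot: [-0.384, -3.117, 0.001]
ft_force: [0.2, -0.2, -0.6]
grip_width: 0.435
grip_force: 0.0
time: 6.1
position: [0.4983, 0.2525, 0.2441]
tool_rot: [0.383, 3.111, 0.01]
ft_force: [0.2, -0.6, -0.0]
grip_width: 0.661
grip_force: 0.0
t6.1 p [0.4983 0.2525 0.2441] yaw_y 76.0 w 57.5mm gf 0.0 F [ 0.2 -0.6 -0. ] q7 0.83
  tx -50.3 ty -495.1 tz 0.9 turn 0.00
0 [nan nan nan]
28 [0.4996 0.2501 0.1343]
[([0.467, 0.323, 0.094], 0.42)]
[([0.503, 0.256, 0.129], 0.58), ([0.467, 0.323, 0.095], 0.58)]<stdin>:4: RuntimeWarning: Mean of empty slice.
  ret = um.true_divide(
```

```bash
python3 -m crank '[{"tx":-6,"ty":-62,"tz":0,"turn":0},{"tx":-12,"ty":-124,"tz":0,"turn":0},{"tx":-18,"ty":-186,"tz":0,"turn":0},{"tx":-24,"ty":-248,"tz":0,"turn":0},{"tx":-30,"ty":-310,"tz":0,"turn":0}]' 60 20
python3 -m crank '[{"tx":-6,"ty":-62,"tz":0,"turn":0},{"tx":-12,"ty":-124,"tz":0,"turn":0},{"tx":-18,"ty":-175,"tz":0,"turn":0},{"tx":-20,"ty":-185,"tz":0,"turn":0},{"tx":-20,"ty":-185,"tz":0,"turn":0}]'
python3 go.py .4265 -.241 .24 / .4265 -.241 .131
```

```text
time: 7.02
position: [0.4486, -0.0585, 0.2377]
tool_rot: [-0.383, -3.117, 0.0]
ft_force: [-0.2, 0.7, 0.4]
grip_width: 0.691
grip_force: 0.0
time: 7.65
position: [0.4239, -0.2408, 0.2378]
tool_rot: [-0.385, -3.116, -0.001]
ft_force: [0.4, 0.9, -0.4]
grip_width: 0.692
grip_force: 0.0
t7.7 p [ 0.4239 -0.2408  0.2378] yaw_y 75.9 w 60.2mm gf 0.0 F [ 0.4  0.9 -0.4] q7 1.76
  tx -2.6 ty 0.4 tz -2.2 turn 0.00
  tx -2.7 ty 0.4 tz 106.8 turn 0.00
```

```bash
python3 -m crank '[{"tx":-3,"ty":0,"tz":50,"turn":0},{"tx":-3,"ty":0,"tz":95,"turn":0},{"tx":-3,"ty":0,"tz":106,"turn":0},{"tx":-3,"ty":0,"tz":106,"turn":0}]'
python3 -m crank '[{"tx":0,"ty":0,"tz":0,"turn":0},{"tx":0,"ty":0,"tz":0,"turn":0},{"tx":0,"ty":0,"tz":0,"turn":0},{"tx":0,"ty":0,"tz":0,"turn":0},{"tx":0,"ty":0,"tz":0,"turn":0}]' 15 25
python3 -m crank '[{"tx":0,"ty":0,"tz":0,"turn":0},{"tx":0,"ty":0,"tz":-30,"turn":0},{"tx":0,"ty":0,"tz":-80,"turn":0},{"tx":0,"ty":0,"tz":-80,"turn":0}]'
python3 go.py .59 .11 .215 / .59 .11 .13
```

```text
time: 8.15
position: [0.4275, -0.2406, 0.1326]
tool_rot: [-0.381, -3.117, -0.0]
ft_force: [-0.3, -0.3, -0.4]
grip_width: 0.689
grip_force: 0.0
time: 8.78
position: [0.4274, -0.2416, 0.1328]
tool_rot: [0.383, 3.118, 0.0]
ft_force: [0.6, 0.2, 2.6]
grip_width: 0.29
grip_force: 25.0
time: 9.28
position: [0.4291, -0.2429, 0.2156]
tool_rot: [0.383, 3.112, -0.001]
ft_force: [-0.4, 0.5, -1.6]
grip_width: 0.291
grip_force: 25.0
t9.3 p [ 0.4291 -0.2429  0.2156] yaw_y 76.0 w 25.4mm gf 25.0 F [-0.4  0.5 -1.6] q7 1.78
  tx -70.5 ty 381.4 tz 1.1 turn 0.00
  tx -70.0 ty 381.4 tz 86.1 turn 0.00
```

```bash
python3 -m crank '[{"tx":-11,"ty":60,"tz":0,"turn":0},{"tx":-22,"ty":120,"tz":0,"turn":0},{"tx":-33,"ty":180,"tz":0,"turn":0},{"tx":-44,"ty":240,"tz":0,"turn":0},{"tx":-55,"ty":300,"tz":0,"turn":0}]'
python3 -m crank '[{"tx":-11,"ty":60,"tz":0,"turn":0},{"tx":-15,"ty":81,"tz":0,"turn":0},{"tx":-15,"ty":81,"tz":50,"turn":0},{"tx":-15,"ty":81,"tz":84,"turn":0},{"tx":-15,"ty":81,"tz":84,"turn":0}]'
python3 go.py .59 .11 .1288
```

```text
time: 9.9
position: [0.553, 0.0376, 0.2109]
tool_rot: [-0.383, -3.116, 0.001]
ft_force: [0.3, -0.9, -1.5]
grip_width: 0.294
grip_force: 25.0
time: 10.52
position: [0.5856, 0.1095, 0.1255]
tool_rot: [-0.385, -3.113, 0.005]
ft_force: [-0.2, -0.1, -2.0]
grip_width: 0.291
grip_force: 25.0
t10.5 p [0.5856 0.1095 0.1255] yaw_y 75.9 w 25.3mm gf 25.0 F [-0.2 -0.1 -2. ] q7 1.21
  tx -4.2 ty 1.6 tz -3.4 turn 0.00
```

```bash
python3 -m crank '[{"tx":0,"ty":0,"tz":0,"turn":0}]';python3 -m crank '[{"tx":0,"ty":0,"tz":2,"turn":0},{"tx":0,"ty":0,"tz":2,"turn":0}]';python3 -m crank '[{"tx":0,"ty":0,"tz":2,"turn":0},{"tx":0,"ty":0,"tz":2,"turn":0}]'
python3 -c "
from h import *
shot('side','s1.png')
im=cv2.imread('pics/s1.png'); cv2.imwrite('pics/s1c.png',cv2.resize(im[90:230,180:380],(800,560),interpolation=cv2.INTER_CUBIC))"
```

```text
time: 10.65
position: [0.587, 0.1101, 0.1281]
tool_rot: [-0.385, -3.117, 0.001]
ft_force: [0.2, -0.1, -1.5]
grip_width: 0.283
grip_force: 25.0
time: 10.9
position: [0.5875, 0.1109, 0.1268]
tool_rot: [0.384, 3.118, 0.0]
ft_force: [-0.1, -0.5, -1.4]
grip_width: 0.292
grip_force: 25.0
time: 11.15
position: [0.5873, 0.111, 0.1245]
tool_rot: [-0.383, -3.118, -0.0]
ft_force: [0.4, -0.2, -2.0]
grip_width: 0.29
grip_force: 25.0
```

View pics/s1c.png

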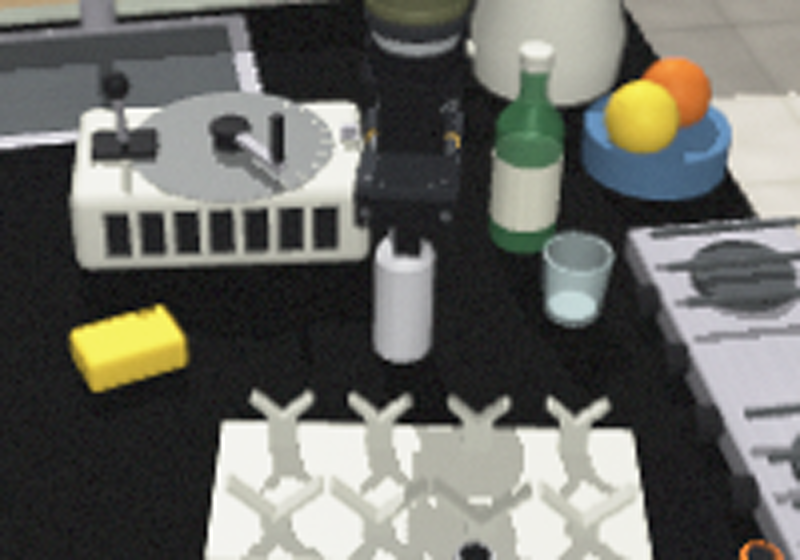

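```bash
for i in 1 2 3; do python3 -m crank '[{"tx":0,"ty":0,"tz":2,"turn":0},{"tx":0,"ty":0,"tz":2,"turn":0}]' | grep -E "pos|ft_f"; done
```

```text
position: [0.5879, 0.1111, 0.123]
ft_force: [0.0, -1.0, 1.1]
position: [0.5885, 0.1112, 0.1229]
ft_force: [-1.5, 0.0, 9.5]
position: [0.5893, 0.1113, 0.1228]
ft_force: [-5.1, -1.1, 19.4]
```

```bash
python3 -m crank '[{"tx":0,"ty":0,"tz":-5,"turn":0},{"tx":0,"ty":0,"tz":-5,"turn":0},{"tx":0,"ty":0,"tz":-5,"turn":0}]' 15 4
python3 -m crank '[{"tx":16,"ty":0,"tz":-2,"turn":0},{"tx":31,"ty":0,"tz":-2,"turn":0},{"tx":47,"ty":0,"tz":0,"turn":0},{"tx":62,"ty":0,"tz":4,"turn":0}]'
python3 -c "
from h import *
shot('side','s2.png')
im=cv2.imread('pics/s2.png'); cv2.imwrite('pics/s2c.png',cv2.resize(im[120:230,200:360],(640,440),interpolation=cv2.INTER_CUBIC))"
```

```text
time: 12.32
position: [0.587, 0.1109, 0.1229]
tool_rot: [-0.383, -3.117, 0.001]
ft_force: [-0.3, 0.4, -0.5]
grip_width: 0.297
grip_force: 4.0
time: 12.82
position: [0.5275, 0.1266, 0.1209]
tool_rot: [0.382, 3.115, 0.003]
ft_force: [1.0, -0.6, 5.4]
grip_width: 0.295
grip_force: 4.0
```

View pics/s2c.png

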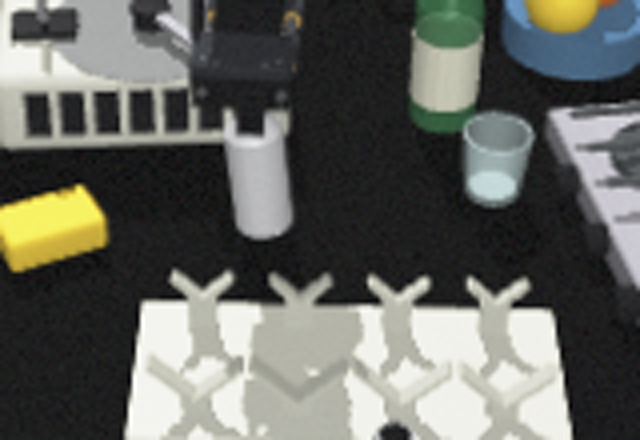

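```bash
python3 -m crank '[{"tx":20,"ty":0,"tz":0,"turn":0},{"tx":35,"ty":0,"tz":6,"turn":0},{"tx":48,"ty":0,"tz":15,"turn":0},{"tx":60,"ty":0,"tz":25,"turn":0},{"tx":60,"ty":0,"tz":25,"turn":0}]'
python3 -c "
from h import *
shot('side','s3.png')
im=cv2.imread('pics/s3.png'); cv2.imwrite('pics/s3c.png',cv2.resize(im[120:230,200:360],(640,440),interpolation=cv2.INTER_CUBIC))"
```

```text
time: 13.5
position: [0.4637, 0.1448, 0.0997]
tool_rot: [-0.378, -3.107, -0.008]
ft_force: [-27.8, 1.9, 49.8]
grip_width: 0.295
grip_force: 33.6
```

View pics/s3c.png

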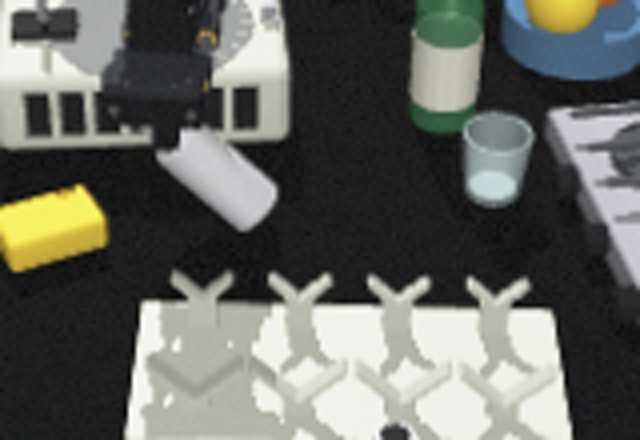

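```bash
python3 -m crank '[{"tx":4,"ty":0,"tz":-5,"turn":0},{"tx":6,"ty":0,"tz":-10,"turn":0},{"tx":6,"ty":0,"tz":-10,"turn":0}]' 15 4; 
python3 -m crank '[{"tx":0,"ty":0,"tz":0,"turn":0},{"tx":6,"ty":0,"tz":4,"turn":0},{"tx":10,"ty":0,"tz":10,"turn":0}]' 15 4; python3 go.py
```

```text
time: 13.92
position: [0.4622, 0.1426, 0.1048]
tool_rot: [-0.383, -3.116, -0.001]
ft_force: [-4.0, 0.2, 7.6]
grip_width: 0.296
grip_force: 5.2
time: 14.3
position: [0.4511, 0.1458, 0.0955]
tool_rot: [-0.383, -3.112, -0.002]
ft_force: [-16.2, 2.9, 24.6]
grip_width: 0.295
grip_force: 18.9
t14.3 p [0.4511 0.1458 0.0955] yaw_y 76.0 w 25.7mm gf 18.9 F [-16.2   2.9  24.6] q7 1.00
```

```bash
python3 -m crank '[{"tx":6,"ty":0,"tz":-4,"turn":0},{"tx":14,"ty":0,"tz":-4,"turn":0},{"tx":20,"ty":0,"tz":0,"turn":0}]' 15 4; 
python3 -m crank '[{"tx":8,"ty":0,"tz":6,"turn":0},{"tx":16,"ty":0,"tz":14,"turn":0},{"tx":16,"ty":0,"tz":14,"turn":0}]' 15 4; python3 go.py
python3 -c "
from h import *
shot('side','s4.png')
im=cv2.imread('pics/s4.png'); cv2.imwrite('pics/s4c.png',cv2.resize(im[120:230,180:340],(640,440),interpolation=cv2.INTER_CUBIC))"
```

```text
time: 14.68
position: [0.4339, 0.1492, 0.0943]
tool_rot: [0.384, 3.118, 0.0]
ft_force: [0.4, -0.3, -0.3]
grip_width: 0.297
grip_force: 5.2
time: 15.05
position: [0.417, 0.1532, 0.0795]
tool_rot: [-0.382, -3.116, 0.001]
ft_force: [-0.9, 1.1, 1.0]
grip_width: 0.296
grip_force: 4.3
t15.1 p [0.417  0.1532 0.0795] yaw_y 76.0 w 25.7mm gf 4.3 F [-0.9  1.1  1. ] q7 0.93
```

View pics/s4c.png

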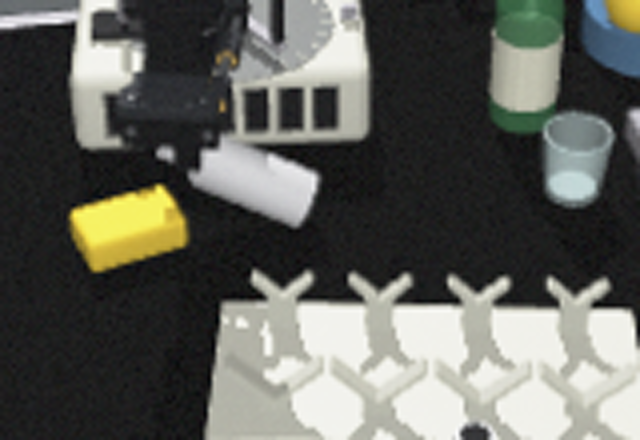

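```bash
python3 -m crank '[{"tx":0,"ty":0,"tz":0,"turn":0},{"tx":0,"ty":0,"tz":0,"turn":0},{"tx":-10,"ty":0,"tz":-20,"turn":0},{"tx":-50,"ty":0,"tz":-20,"turn":0},{"tx":-90,"ty":0,"tz":-20,"turn":0}]' 15 30; 
python3 -m crank '[{"tx":0,"ty":0,"tz":0,"turn":0},{"tx":0,"ty":0,"tz":10,"turn":0},{"tx":0,"ty":0,"tz":14,"turn":0},{"tx":0,"ty":0,"tz":14,"turn":0}]' ; python3 go.py
```

```text
time: 15.72
position: [0.5073, 0.1314, 0.101]
tool_rot: [0.382, 3.117, 0.001]
ft_force: [-0.4, -0.1, -1.6]
grip_width: 0.292
grip_force: 30.2
time: 16.23
position: [0.5048, 0.1316, 0.0859]
tool_rot: [-0.382, -3.117, 0.0]
ft_force: [-0.1, 0.2, -1.9]
grip_width: 0.285
grip_force: 30.2
t16.2 p [0.5048 0.1316 0.0859] yaw_y 76.0 w 24.8mm gf 30.2 F [-0.1  0.2 -1.9] q7 1.11
```

```bash
python3 -m crank '[{"tx":0,"ty":0,"tz":6,"turn":0},{"tx":4,"ty":0,"tz":12,"turn":0},{"tx":12,"ty":0,"tz":18,"turn":0},{"tx":18,"ty":0,"tz":26,"turn":0},{"tx":22,"ty":0,"tz":32,"turn":0}]' 15 4; 
python3 -m crank '[{"tx":6,"ty":0,"tz":8,"turn":0},{"tx":10,"ty":0,"tz":15,"turn":0},{"tx":10,"ty":0,"tz":15,"turn":0}]' ; python3 go.py
python3 -c "
from h import *
shot('side','s5.png')
im=cv2.imread('pics/s5.png'); cv2.imwrite('pics/s5c.png',cv2.resize(im[120:230,180:340],(640,440),interpolation=cv2.INTER_CUBIC))"
```

```text
time: 16.85
position: [0.484, 0.1367, 0.054]
tool_rot: [-0.383, -3.118, 0.0]
ft_force: [0.4, -0.9, -0.7]
grip_width: 0.297
grip_force: 4.0
time: 17.23
position: [0.4748, 0.1391, 0.0394]
tool_rot: [-0.383, -3.118, 0.0]
ft_force: [1.5, 0.3, -0.9]
grip_width: 0.298
grip_force: 4.0
t17.2 p [0.4748 0.1391 0.0394] yaw_y 76.0 w 25.9mm gf 4.0 F [ 1.5  0.3 -0.9] q7 1.08
```

View pics/s5c.png

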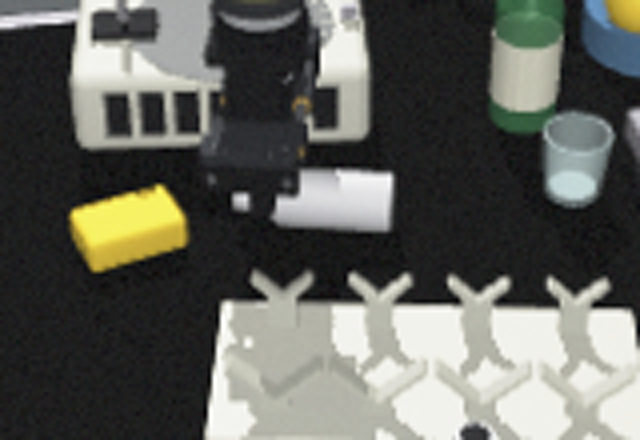

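```bash
python3 -m crank '[{"tx":0,"ty":0,"tz":3,"turn":0},{"tx":0,"ty":0,"tz":6,"turn":0},{"tx":0,"ty":0,"tz":6,"turn":0}]' | grep -E "pos|ft"
python3 -m crank '[{"tx":0,"ty":0,"tz":-2,"turn":0},{"tx":0,"ty":0,"tz":-2,"turn":0},{"tx":0,"ty":0,"tz":-2,"turn":0},{"tx":0,"ty":0,"tz":-2,"turn":0}]' 44 10 | grep pos
python3 -m crank '[{"tx":0,"ty":0,"tz":-40,"turn":0},{"tx":0,"ty":0,"tz":-90,"turn":0},{"tx":40,"ty":0,"tz":-130,"turn":0},{"tx":100,"ty":0,"tz":-130,"turn":0},{"tx":100,"ty":0,"tz":-130,"turn":0}]' 70 | grep pos
cat > lying.py <<'E'
from h import *
P=[]
for n in("top","side"):
    im,d=shot(n,"l_"+n+".png");c=cloud(n,d)
    m=np.all((c>[.42,.03,.012])&(c<[.72,.225,.06]),-1)
    m=cv2.morphologyEx(m.astype(np.uint8),cv2.MORPH_OPEN,np.ones((2,2)))>0
    p=c[m];P.append(p); (cx,cy),wh,a=cv2.minAreaRect((p[:,:2]*1000).astype(np.float32))
    q=p[:,:2]-p[:,:2].mean(0); v=np.linalg.svd(q,full_matrices=False)[2][0]; v*=np.sign(v[0])
    t=q@v; e=p[:,:2].mean(0); print(n,len(p),"ctr",round(cx),round(cy),"size",np.round(wh),"axisdeg %.1f"%np.degrees(np.arctan2(v[1],v[0])),"top z",np.percentile(p[:,2],95).round(3))
    ends=[e+v*t.min(),e+v*t.max()]; 
    for s in ends: 
        k=np.abs((p[:,:2]-s)@v)<.02; w=(p[k][:,:2]-e)@np.array([-v[1],v[0]]); print("  end",s.round(3),"width",np.ptp(w).round(3),"maxz",p[k][:,2].max().round(3))
E
python3 lying.py; python3 go.py
```

```text
position: [0.4758, 0.1394, 0.0342]
ft_force: [0.1, 1.1, 4.2]
position: [0.4747, 0.139, 0.0354]
position: [0.3744, 0.1644, 0.1655]
top 487 ctr 586 121 size [ 59. 270.] axisdeg -5.4 top z 0.05
  end [0.449 0.13 ] width 0.021 maxz 0.042
  end [0.719 0.105] width 0.023 maxz 0.035
side 542 ctr 433 -328 size [1238.  265.] axisdeg 62.3 top z 0.049
  end [ 0.061 -0.8  ] width 0.0 maxz 0.865
  end [0.626 0.278] width 0.006 maxz 0.029
t18.9 p [0.3779 0.1634 0.1658] yaw_y 76.0 w 69.7mm gf 0.0 F [ 0.8 -0.7 -0. ] q7 0.80
```

```bash
sed -i 's/(c<\[.72,.225,.06\]),-1)/(c<[.69,.215,.06]),-1)\&(d>0)/' lying.py; python3 lying.py
```

```text
top 471 ctr 513 127 size [ 41. 132.] axisdeg -15.7 top z 0.05
  end [0.448 0.142] width 0.02 maxz 0.042
  end [0.576 0.106] width 0.041 maxz 0.051
side 491 ctr 412 -379 size [1154.  129.] axisdeg 83.2 top z 0.048
  end [ 0.39  -0.961] width 0.0 maxz 0.865
  end [0.526 0.182] width 0.001 maxz 0.003
```

```bash
sed -i 's/    p=c\[m\];/    p=c[m\&(d>0)];/' lying.py; python3 lying.py;python3 go.py .518 .122 .165 74.3 / .518 .122 .028 74.3
```

```text
top 468 ctr 513 127 size [ 42. 132.] axisdeg -15.8 top z 0.05
  end [0.449 0.142] width 0.019 maxz 0.042
  end [0.576 0.106] width 0.04 maxz 0.053
side 486 ctr 518 145 size [ 96. 129.] axisdeg -13.2 top z 0.048
  end [0.449 0.13 ] width 0.026 maxz 0.038
  end [0.575 0.101] width 0.096 maxz 0.05
t19.1 p [0.3788 0.1628 0.1654] yaw_y 75.9 w 70.1mm gf 0.0 F [ 0.2  0.  -0.4] q7 0.80
  tx -145.0 ty -5.6 tz 0.4 turn 0.32
  tx -145.0 ty -5.5 tz 137.4 turn 0.32
```

```bash
python3 -m crank '[{"tx":-60,"ty":-2,"tz":0,"turn":0},{"tx":-120,"ty":-4,"tz":0,"turn":0.2},{"tx":-144,"ty":-5,"tz":20,"turn":0.2},{"tx":-145,"ty":-5,"tz":75,"turn":0.2},{"tx":-145,"ty":-5,"tz":115,"turn":0.2}]' 68 20 | grep pos
python3 -m crank '[{"tx":0,"ty":0,"tz":22,"turn":0},{"tx":0,"ty":0,"tz":22,"turn":0}]' | grep -E "pos|ft"
python3 -m crank '[{"tx":0,"ty":0,"tz":0,"turn":0},{"tx":0,"ty":0,"tz":0,"turn":0},{"tx":0,"ty":0,"tz":0,"turn":0},{"tx":0,"ty":0,"tz":0,"turn":0}]' 40 25 
python3 -m crank '[{"tx":0,"ty":0,"tz":-50,"turn":0},{"tx":0,"ty":0,"tz":-110,"turn":0},{"tx":0,"ty":0,"tz":-120,"turn":0}]'
python3 go.py .678 -.099 .148 -10.7 / .678 -.099 .056 -10.7
```

```text
position: [0.5176, 0.122, 0.0479]
position: [0.5163, 0.122, 0.0263]
ft_force: [0.1, -1.2, 1.1]
time: 20.45
position: [0.5183, 0.1237, 0.0297]
tool_rot: [0.41, 3.113, 0.002]
ft_force: [0.2, 0.4, 3.2]
grip_width: 0.546
grip_force: 24.9
time: 20.82
position: [0.5197, 0.1238, 0.1527]
tool_rot: [0.41, 3.108, 0.006]
ft_force: [-0.2, 0.5, -2.3]
grip_width: 0.543
grip_force: 25.0
t20.8 p [0.5197 0.1238 0.1527] yaw_y 75.0 w 47.3mm gf 25.0 F [-0.2  0.5 -2.3] q7 1.09
  tx -210.6 ty -174.2 tz 5.0 turn 17.13
  tx -210.1 ty -174.6 tz 97.0 turn 17.13
```

```bash
python3 -m crank '[{"tx":-23,"ty":-19,"tz":0,"turn":2},{"tx":-46,"ty":-38,"tz":0,"turn":4},{"tx":-70,"ty":-58,"tz":0,"turn":6},{"tx":-93,"ty":-77,"tz":0,"turn":8},{"tx":-116,"ty":-97,"tz":0,"turn":10}]' | grep pos
python3 go.py .678 -.099 .148 -10.7
```

```text
position: [0.6036, -0.001, 0.1469]
t21.4 p [ 0.6036 -0.001   0.1469] yaw_y 24.7 w 47.7mm gf 24.9 F [-0.5  1.2 -1.5] q7 0.57
  tx -120.1 ty 26.7 tz -1.3 turn 7.07
```

```bash
python3 -m crank '[{"tx":-30,"ty":7,"tz":0,"turn":2},{"tx":-60,"ty":14,"tz":0,"turn":4},{"tx":-90,"ty":20,"tz":0,"turn":6},{"tx":-120,"ty":27,"tz":0,"turn":7.1},{"tx":-120,"ty":27,"tz":0,"turn":7.1}]' | grep pos
python3 go.py .678 -.099 .09 -10.7 / .678 -.099 .061 -10.7
python3 -c "
from h import *
shot('side','s6.png')
im=cv2.imread('pics/s6.png'); cv2.imwrite('pics/s6c.png',cv2.resize(im[150:260,210:370],(640,440),interpolation=cv2.INTER_CUBIC))"
```

```text
position: [0.6787, -0.1009, 0.1466]
t22.1 p [ 0.6787 -0.1009  0.1466] yaw_y -10.7 w 47.4mm gf 25.0 F [ 0.1  0.  -1.4] q7 0.20
  tx 1.9 ty -0.9 tz 56.6 turn -0.01
  tx 2.0 ty -0.9 tz 85.6 turn -0.01
```

View pics/s6c.png

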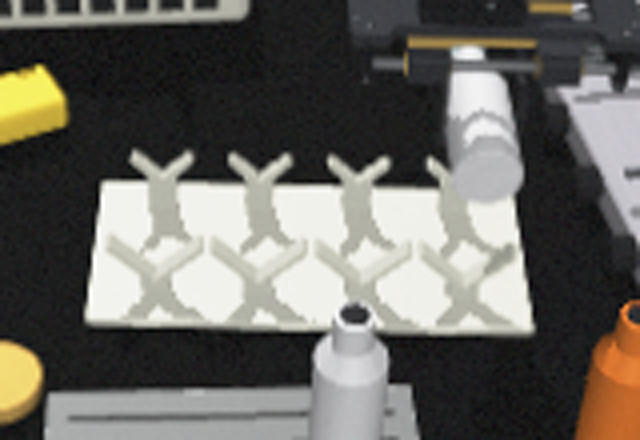

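```bash
python3 -m crank '[{"tx":2,"ty":-1,"tz":40,"turn":0},{"tx":2,"ty":-1,"tz":70,"turn":0},{"tx":2,"ty":-1,"tz":78,"turn":0},{"tx":2,"ty":-1,"tz":78,"turn":0}]' | grep -E "pos|ft"
for i in 1 2 3; do python3 -m crank '[{"tx":0,"ty":0,"tz":3,"turn":0},{"tx":0,"ty":0,"tz":3,"turn":0}]' | grep -E "pos|ft"; done; python3 go.py
```

```text
position: [0.6784, -0.0948, 0.0704]
ft_force: [0.8, 0.7, -1.5]
position: [0.6793, -0.0957, 0.0686]
ft_force: [0.2, 0.3, -2.7]
position: [0.6787, -0.0956, 0.0645]
ft_force: [0.3, 0.5, -2.8]
position: [0.6788, -0.0957, 0.0617]
ft_force: [-0.9, -0.1, -1.5]
t23.4 p [ 0.6788 -0.0957  0.0617] yaw_y -10.5 w 47.0mm gf 24.9 F [-0.9 -0.1 -1.5] q7 0.24
```

```bash
for i in 1 2; do python3 -m crank '[{"tx":0,"ty":0,"tz":2,"turn":0},{"tx":0,"ty":0,"tz":2,"turn":0}]' | grep -E "pos|ft"; done; python3 -m crank '[{"tx":0,"ty":0,"tz":0,"turn":0},{"tx":0,"ty":0,"tz":0,"turn":0},{"tx":0,"ty":0,"tz":0,"turn":0}]' 56 20
python3 -m crank '[{"tx":0,"ty":0,"tz":-40,"turn":0},{"tx":0,"ty":0,"tz":-100,"turn":0},{"tx":0,"ty":0,"tz":-160,"turn":0},{"tx":0,"ty":0,"tz":-180,"turn":0}]'|grep pos
python3 -m crank '[{"tx":60,"ty":-20,"tz":0,"turn":-2},{"tx":120,"ty":-40,"tz":0,"turn":-4},{"tx":160,"ty":-60,"tz":0,"turn":-6},{"tx":160,"ty":-80,"tz":0,"turn":-8},{"tx":160,"ty":-100,"tz":0,"turn":-10}]' 60|grep pos
python3 - <<'E'
from h import *
for n in("side","top"):
    im,d=shot(n,n+"7.png");c=cloud(n,d)
    print(n,[(np.round(a["xyz"],3).tolist(),round(a["confidence"],2)) for a in ctrl.mark_of(n,"flask0")])
    for x,y in[(.528,-.39),(.559,-.264),(.413,-.375)]:
        m=np.all((c>[x-.06,y-.06,.12])&(c<[x+.06,y+.06,.145]),-1);p=c[m];print(len(p),((p.min(0)+p.max(0))/2).round(4) if len(p) else "")
E
python3 go.py
```

```text
position: [0.679, -0.0956, 0.0614]
ft_force: [-3.6, 2.4, 8.2]
position: [0.6792, -0.0955, 0.0611]
ft_force: [-7.2, 2.0, 15.4]
time: 24.25
position: [0.6787, -0.0957, 0.0572]
tool_rot: [2.416, 2.008, -0.0]
ft_force: [-0.5, 0.0, -0.1]
grip_width: 0.64
grip_force: 0.0
position: [0.6804, -0.0967, 0.2421]
position: [0.6085, 0.081, 0.2362]
side [([0.415, -0.378, 0.008], 0.94), ([0.184, -0.323, -0.004], 0.91), ([0.729, -0.29, -0.001], 0.85), ([0.259, -0.448, 0.001], 0.85), ([0.667, -0.156, 0.054], 0.77), ([0.527, -0.391, 0.008], 0.68), ([0.56, -0.264, 0.007], 0.65)]
132 [ 0.5283 -0.3902  0.1298]
103 [ 0.5556 -0.2652  0.1289]
131 [ 0.4122 -0.3736  0.1291]
top [([0.732, -0.288, -0.001], 0.85), ([0.669, -0.153, 0.051], 0.84), ([0.527, -0.39, 0.006], 0.68), ([0.413, -0.372, 0.008], 0.63), ([0.255, -0.452, 0.002], 0.63), ([0.183, -0.326, 0.0], 0.59)]
59 [ 0.5311 -0.3902  0.131 ]
58 [ 0.5579 -0.2626  0.1296]
59 [ 0.4149 -0.3725  0.1294]
t25.6 p [0.6097 0.08   0.2371] yaw_y 39.3 w 59.9mm gf 0.0 F [0.5 0.4 0.4] q7 0.65
```

```bash
python3 go.py .557 -.264 .24 76
```

```text
t25.6 p [0.6097 0.08   0.2371] yaw_y 39.3 w 59.9mm gf 0.0 F [0.5 0.4 0.4] q7 0.65
  tx -232.7 ty -258.7 tz -3.0 turn -7.34
```

```bash
python3 -m crank '[{"tx":-39,"ty":-43,"tz":-2,"turn":-2},{"tx":-78,"ty":-86,"tz":-2,"turn":-4},{"tx":-117,"ty":-129,"tz":-2,"turn":-6},{"tx":-156,"ty":-173,"tz":-2,"turn":-7.3},{"tx":-195,"ty":-216,"tz":-2,"turn":-7.3}]' 60 20|grep pos
python3 -m crank '[{"tx":0,"ty":0,"tz":0,"turn":0}]'|grep pos; python3 go.py .557 -.264 .24 76/.557 -.264 .131 76
```

```text
position: [0.5669, -0.2106, 0.2393]
position: [0.5648, -0.216, 0.2397]
t26.3 p [ 0.5648 -0.216   0.2397] yaw_y 75.2 w 60.2mm gf 0.0 F [-0.5  1.  -0.6] q7 1.78
  tx -4.8 ty -48.4 tz -0.1 turn -0.17
  tx -4.7 ty -47.9 tz 108.9 turn -0.17
```

```bash
python3 -m crank '[{"tx":-5,"ty":-48,"tz":0,"turn":-0.2},{"tx":-5,"ty":-48,"tz":0,"turn":-0.2},{"tx":-5,"ty":-48,"tz":50,"turn":-0.2},{"tx":-5,"ty":-48,"tz":95,"turn":-0.2},{"tx":-5,"ty":-48,"tz":103,"turn":-0.2}]'|grep pos
python3 -m crank '[{"tx":0,"ty":0,"tz":0,"turn":0},{"tx":0,"ty":0,"tz":0,"turn":0},{"tx":0,"ty":0,"tz":0,"turn":0},{"tx":0,"ty":0,"tz":0,"turn":0},{"tx":0,"ty":0,"tz":0,"turn":0}]' 15 25
python3 -m crank '[{"tx":0,"ty":0,"tz":-30,"turn":0},{"tx":0,"ty":0,"tz":-80,"turn":0},{"tx":0,"ty":0,"tz":-80,"turn":0}]'
python3 go.py .64 .098 .217 / .64 .098 .128
```

```text
position: [0.5587, -0.2538, 0.1331]
time: 27.58
position: [0.5604, -0.2566, 0.1374]
tool_rot: [0.357, 3.12, -0.002]
ft_force: [-0.3, -1.2, 2.2]
grip_width: 0.291
grip_force: 24.9
time: 27.95
position: [0.5621, -0.2568, 0.2204]
tool_rot: [0.356, 3.114, -0.001]
ft_force: [0.1, 0.7, -1.3]
grip_width: 0.288
grip_force: 24.8
t27.9 p [ 0.5621 -0.2568  0.2204] yaw_y 77.0 w 25.1mm gf 24.8 F [ 0.1  0.7 -1.3] q7 1.90
  tx 4.1 ty 363.3 tz 3.4 turn 0.00
  tx 4.8 ty 363.3 tz 92.4 turn 0.00
```

```bash
python3 -m crank '[{"tx":0,"ty":60,"tz":0,"turn":0},{"tx":1,"ty":120,"tz":0,"turn":0},{"tx":2,"ty":180,"tz":0,"turn":0},{"tx":3,"ty":240,"tz":0,"turn":0},{"tx":4,"ty":300,"tz":0,"turn":0}]'|grep pos
python3 -m crank '[{"tx":0,"ty":60,"tz":0,"turn":0},{"tx":0,"ty":63,"tz":0,"turn":0},{"tx":0,"ty":63,"tz":50,"turn":0},{"tx":0,"ty":63,"tz":85,"turn":0},{"tx":0,"ty":63,"tz":88,"turn":0}]'|grep pos
for i in 1 2 3; do python3 -m crank '[{"tx":0,"ty":0,"tz":2,"turn":0},{"tx":0,"ty":0,"tz":2,"turn":0}]' | grep -E "pos|ft"; done
```

```text
position: [0.6231, 0.0398, 0.215]
position: [0.6365, 0.0968, 0.1259]
position: [0.6378, 0.099, 0.1264]
ft_force: [0.4, -0.4, -2.2]
position: [0.6387, 0.0991, 0.1257]
ft_force: [-0.9, -0.5, 3.8]
position: [0.6395, 0.0985, 0.1256]
ft_force: [-1.9, -1.2, 11.7]
```

```bash
python3 -m crank '[{"tx":0,"ty":0,"tz":-3,"turn":0},{"tx":0,"ty":0,"tz":-3,"turn":0}]' 15 4 |grep -E "pos|ft"
python3 -m crank '[{"tx":16,"ty":0,"tz":-2,"turn":0},{"tx":32,"ty":0,"tz":-2,"turn":0},{"tx":48,"ty":0,"tz":0,"turn":0},{"tx":64,"ty":0,"tz":1,"turn":0},{"tx":80,"ty":0,"tz":3,"turn":0}]'|grep -E "pos|ft"
python3 -m crank '[{"tx":17,"ty":0,"tz":5,"turn":0},{"tx":34,"ty":0,"tz":11,"turn":0},{"tx":48,"ty":0,"tz":20,"turn":0}]'|grep -E "pos|ft"
python3 -m crank '[{"tx":15,"ty":0,"tz":8,"turn":0},{"tx":28,"ty":0,"tz":20,"turn":0}]'|grep -E "pos|ft|_f"
```

```text
position: [0.6378, 0.0992, 0.1255]
ft_force: [-0.3, -0.1, 2.7]
position: [0.5604, 0.1172, 0.1232]
ft_force: [0.5, -0.0, 1.8]
position: [0.5127, 0.1282, 0.1025]
ft_force: [-0.6, -0.5, 0.7]
position: [0.4856, 0.1344, 0.0822]
ft_force: [1.2, -0.4, -1.1]
grip_force: 4.0
```

```bash
python3 -m crank '[{"tx":12,"ty":0,"tz":12,"turn":0},{"tx":21,"ty":0,"tz":24,"turn":0},{"tx":27,"ty":0,"tz":36,"turn":0},{"tx":30,"ty":0,"tz":43,"turn":0}]'|grep -E "pos|ft"
python3 -m crank '[{"tx":1,"ty":0,"tz":4,"turn":0},{"tx":1,"ty":0,"tz":6,"turn":0}]'|grep -E "pos|ft|_f"
python3 -m crank '[{"tx":0,"ty":0,"tz":-2,"turn":0},{"tx":0,"ty":0,"tz":-2,"turn":0},{"tx":0,"ty":0,"tz":-2,"turn":0},{"tx":0,"ty":0,"tz":-2,"turn":0}]' 44 10 | grep pos
python3 -m crank '[{"tx":0,"ty":0,"tz":-40,"turn":0},{"tx":0,"ty":0,"tz":-90,"turn":0},{"tx":40,"ty":0,"tz":-130,"turn":0},{"tx":80,"ty":0,"tz":-130,"turn":0}]' 68 | grep pos
python3 lying.py; python3 go.py
```

```text
position: [0.4564, 0.1407, 0.0387]
ft_force: [1.5, -0.8, -0.9]
position: [0.4556, 0.1412, 0.0337]
ft_force: [-2.4, -0.4, 5.7]
grip_force: 4.0
position: [0.4559, 0.141, 0.0356]
position: [0.3792, 0.1601, 0.1688]
top 466 ctr 501 127 size [ 41. 134.] axisdeg -14.4 top z 0.05
  end [0.435 0.142] width 0.022 maxz 0.041
  end [0.566 0.108] width 0.041 maxz 0.051
side 482 ctr 511 125 size [145.  81.] axisdeg -13.4 top z 0.048
  end [0.433 0.132] width 0.026 maxz 0.038
  end [0.562 0.102] width 0.09 maxz 0.051
t33.3 p [0.3749 0.1603 0.1659] yaw_y 77.2 w 67.7mm gf 0.0 F [ 0.6 -0.1  0. ] q7 0.80
```

```bash
python3 go.py .508 .123 .1659 75.7 / .508 .123 .027 75.7
```

```text
t33.3 p [0.3749 0.1603 0.1659] yaw_y 77.2 w 67.7mm gf 0.0 F [ 0.6 -0.1  0. ] q7 0.80
  tx -138.0 ty -6.9 tz -0.2 turn 0.30
  tx -138.3 ty -7.2 tz 138.7 turn 0.30
```

```bash
python3 -m crank '[{"tx":-60,"ty":-3,"tz":0,"turn":0.3},{"tx":-115,"ty":-5,"tz":0,"turn":0.3},{"tx":-138,"ty":-7,"tz":20,"turn":0.3},{"tx":-138,"ty":-7,"tz":75,"turn":0.3},{"tx":-138,"ty":-7,"tz":115,"turn":0.3}]' 68 20 | grep pos
python3 -m crank '[{"tx":0,"ty":0,"tz":22,"turn":0},{"tx":0,"ty":0,"tz":22,"turn":0}]' | grep -E "pos|ft"
python3 -m crank '[{"tx":0,"ty":0,"tz":0,"turn":0},{"tx":0,"ty":0,"tz":0,"turn":0},{"tx":0,"ty":0,"tz":0,"turn":0},{"tx":0,"ty":0,"tz":0,"turn":0}]' 40 25 
python3 -m crank '[{"tx":0,"ty":0,"tz":-50,"turn":0},{"tx":0,"ty":0,"tz":-110,"turn":0},{"tx":0,"ty":0,"tz":-120,"turn":0}]'
python3 go.py .6055 -.085 .148 -10.7
```

```text
position: [0.5108, 0.12, 0.0482]
position: [0.5096, 0.1199, 0.0266]
ft_force: [0.2, -0.3, -0.1]
time: 34.67
position: [0.5117, 0.1215, 0.0297]
tool_rot: [0.397, 3.115, 0.002]
ft_force: [0.2, 0.0, 4.5]
grip_width: 0.545
grip_force: 24.9
time: 35.05
position: [0.5132, 0.1216, 0.1525]
tool_rot: [0.397, 3.11, 0.007]
ft_force: [0.4, 0.4, -2.9]
grip_width: 0.545
grip_force: 24.9
t35.0 p [0.5132 0.1216 0.1525] yaw_y 75.5 w 47.4mm gf 24.9 F [ 0.4  0.4 -2.9] q7 1.11
  tx -141.2 ty -176.8 tz 4.4 turn 17.23
```

```bash
python3 -m crank '[{"tx":-10,"ty":-12,"tz":0,"turn":2},{"tx":-25,"ty":-35,"tz":0,"turn":4},{"tx":-45,"ty":-58,"tz":0,"turn":6},{"tx":-62,"ty":-77,"tz":0,"turn":8},{"tx":-78,"ty":-97,"tz":0,"turn":10}]' | grep pos
python3 go.py .6055 -.085 .148 -10.7
```

```text
position: [0.5612, 0.0069, 0.1471]
t35.7 p [0.5612 0.0069 0.1471] yaw_y 25.2 w 47.9mm gf 24.9 F [ 0.1  0.3 -0.9] q7 0.55
  tx -102.1 ty 1.1 tz -1.0 turn 7.17
```

```bash
python3 -m crank '[{"tx":-25,"ty":0,"tz":0,"turn":2},{"tx":-50,"ty":0,"tz":0,"turn":4},{"tx":-76,"ty":1,"tz":0,"turn":6},{"tx":-102,"ty":1,"tz":0,"turn":7.2},{"tx":-102,"ty":1,"tz":0,"turn":7.2}]' | grep pos
python3 -m crank '[{"tx":0,"ty":0,"tz":0,"turn":0},{"tx":0,"ty":0,"tz":0,"turn":0}]' | grep -E "pos|ft"
python3 go.py .6055 -.085 .07 -10.7
```

```text
position: [0.6059, -0.0867, 0.1472]
position: [0.6063, -0.0825, 0.148]
ft_force: [-0.1, 0.1, -1.4]
t36.5 p [ 0.6063 -0.0825  0.148 ] yaw_y -10.4 w 47.1mm gf 24.9 F [-0.1  0.1 -1.4] q7 0.19
  tx -2.6 ty -0.3 tz 78.0 turn 0.06
```

```bash
python3 -m crank '[{"tx":-3,"ty":0,"tz":40,"turn":0},{"tx":-3,"ty":0,"tz":70,"turn":0},{"tx":-3,"ty":0,"tz":82,"turn":0},{"tx":-3,"ty":0,"tz":82,"turn":0}]' | grep -E "pos|ft"
for i in 1 2 3; do python3 -m crank '[{"tx":0,"ty":0,"tz":2,"turn":0},{"tx":0,"ty":0,"tz":2,"turn":0}]' | grep -E "pos|ft"; done; python3 go.py
```

```text
position: [0.6059, -0.0863, 0.0663]
ft_force: [-0.1, 0.3, -2.4]
position: [0.6069, -0.087, 0.0656]
ft_force: [1.1, 0.4, -2.5]
position: [0.6064, -0.0869, 0.063]
ft_force: [-1.0, 0.6, 0.6]
position: [0.6065, -0.0867, 0.0621]
ft_force: [-4.6, 2.4, 9.9]
t37.8 p [ 0.6065 -0.0867  0.0621] yaw_y -10.5 w 47.2mm gf 24.9 F [-4.6  2.4  9.9] q7 0.25
```

```bash
python3 -m crank '[{"tx":0,"ty":0,"tz":-1,"turn":0},{"tx":0,"ty":0,"tz":-1,"turn":0},{"tx":0,"ty":0,"tz":-1,"turn":0}]' 56 20|grep pos
python3 -m crank '[{"tx":0,"ty":0,"tz":-40,"turn":0},{"tx":0,"ty":0,"tz":-100,"turn":0},{"tx":0,"ty":0,"tz":-160,"turn":0},{"tx":0,"ty":0,"tz":-180,"turn":0}]'|grep pos
python3 -m crank '[{"tx":40,"ty":0,"tz":0,"turn":-2},{"tx":100,"ty":-10,"tz":0,"turn":-4},{"tx":140,"ty":-20,"tz":0,"turn":-6},{"tx":160,"ty":-20,"tz":0,"turn":-8},{"tx":160,"ty":-20,"tz":0,"turn":-10}]' 60|grep pos
cat > look.py <<'E'
import sys
from h import *
for n in("side","top"):
    im,d=shot(n,"look_"+n+".png");c=cloud(n,d)
    print(n,[(np.round(a["xyz"],3).tolist(),round(a["confidence"],2)) for a in ctrl.mark_of(n,"flask0") if a["xyz"][0]>.3 and a["xyz"][0]<.71])
    for x,y in[(.528,-.39),(.413,-.375)]:
        m=np.all((c>[x-.06,y-.06,.12])&(c<[x+.06,y+.06,.145]),-1);p=c[m];print(len(p),((p.min(0)+p.max(0))/2).round(4) if len(p) else "")
E
python3 look.py; python3 go.py .414 -.373 .24 76
```

```text
position: [0.6062, -0.0871, 0.0614]
position: [0.6079, -0.0879, 0.2456]
position: [0.6152, 0.0773, 0.2401]
side [([0.665, -0.155, 0.055], 0.92), ([0.6, -0.135, 0.057], 0.77), ([0.53, -0.392, 0.01], 0.76), ([0.447, -0.395, 0.03], 0.72), ([0.333, -0.167, -0.0], 0.63), ([0.566, -0.071, 0.003], 0.59), ([0.505, 0.255, 0.131], 0.35)]
134 [ 0.5283 -0.3898  0.1292]
0 
top [([0.664, -0.153, 0.053], 0.84), ([0.445, -0.397, 0.027], 0.68), ([0.596, -0.135, 0.056], 0.59), ([0.529, -0.39, 0.004], 0.57)]
58 [ 0.5313 -0.3902  0.1298]
0 
t39.5 p [0.6155 0.0735 0.2409] yaw_y 39.2 w 59.6mm gf 0.0 F [ 0.4 -0.4  0.7] q7 0.69
  tx -218.3 ty -438.5 tz 1.2 turn -7.35
```

```bash
python3 -c "
import cv2
a=cv2.imread('pics/look_side.png')[180:350,180:340];b=cv2.imread('pics/look_top.png')[120:250,220:380]
a=cv2.resize(a,(390,414),interpolation=2);b=cv2.resize(b,(400,325),interpolation=2)
import numpy as np
o=np.zeros((414,790,3),np.uint8);o[:,:390]=a;o[:325,390:]=b;cv2.imwrite('pics/m1.png',o)"
```

```text
(no output)
```

View pics/m1.png

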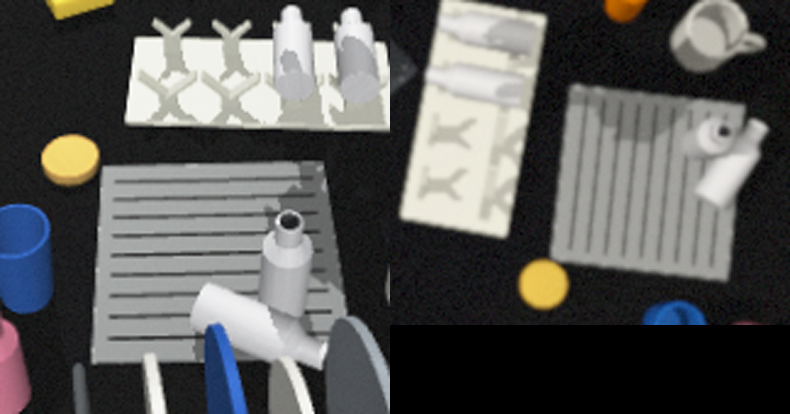

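```bash
cat > lie2.py <<'E'
import sys
from h import *
b=[float(a) for a in sys.argv[1:5]]
for n in("top","side"):
    im,d=shot(n);c=cloud(n,d)
    m=np.all((c>[b[0],b[2],.025])&(c<[b[1],b[3],.07]),-1)&(d>0)
    p=c[m];xy=p[:,:2];(cx,cy),wh,a=cv2.minAreaRect((xy*1000).astype(np.float32))
    e=xy.mean(0);v=np.linalg.svd(xy-e,full_matrices=False)[2][0];t=(xy-e)@v
    print(n,len(p),"rect",round(cx),round(cy),np.round(wh),"axis %.1f"%np.degrees(np.arctan2(v[1],v[0])),"ztop",np.percentile(p[:,2],97).round(3))
    for s in(e+v*t.min(),e+v*t.max()):
        k=np.abs((xy-s)@v)<.02; print("  end",s.round(3),"width",np.ptp((xy[k]-e)@[-v[1],v[0]]).round(3))
E
python3 lie2.py .35 .495 -.48 -.31
```

```text
top 239 rect 476 -414 [46. 69.] axis -53.1 ztop 0.054
  end [ 0.452 -0.386] width 0.049
  end [ 0.497 -0.446] width 0.024
side 521 rect 474 -421 [44. 76.] axis -44.2 ztop 0.054
  end [ 0.442 -0.398] width 0.045
  end [ 0.499 -0.453] width 0.025
```

```bash
python3 go.py .530 -.389 .24 76; python3 -m crank '[{"tx":-40,"ty":-45,"tz":0,"turn":-2},{"tx":-80,"ty":-90,"tz":0,"turn":-4},{"tx":-120,"ty":-135,"tz":0,"turn":-6},{"tx":-160,"ty":-180,"tz":0,"turn":-7.3},{"tx":-200,"ty":-225,"tz":0,"turn":-7.3}]' 60 20|grep pos
python3 -m crank '[{"tx":0,"ty":0,"tz":0,"turn":0}]'|grep pos; python3 go.py .530 -.389 .24 76
python3 - <<'E'
from h import *
im,d=shot("side");c=cloud("side",d);m=np.all((c>[.3,-.6,.05])&(c<[.6,-.44,.4]),-1)&(d>0);p=c[m]
print(len(p),p.min(0).round(3),p.max(0).round(3)); 
for y in(-.46,-.48,-.5,-.52,-.54):
    q=p[p[:,1]>y];print(y,len(q),q.max(0).round(3) if len(q) else'')
E
```

```text
t39.6 p [0.6156 0.0733 0.2412] yaw_y 39.3 w 60.1mm gf 0.0 F [ 0.2  0.7 -0.4] q7 0.69
  tx -303.7 ty -359.0 tz 1.3 turn -7.34
position: [0.5686, -0.2255, 0.2417]
position: [0.5661, -0.2313, 0.2421]
t40.4 p [ 0.5661 -0.2313  0.2421] yaw_y 75.2 w 60.1mm gf 0.0 F [-0.2  0.8  0.5] q7 1.83
  tx -5.4 ty -161.7 tz 2.7 turn -0.16
1988 [ 0.325 -0.6    0.05 ] [ 0.539 -0.44   0.263]
-0.46 62 [ 0.528 -0.44   0.056]
-0.48 62 [ 0.528 -0.44   0.056]
-0.5 62 [ 0.528 -0.44   0.056]
-0.52 62 [ 0.528 -0.44   0.056]
-0.54 234 [ 0.53  -0.44   0.214]
```

```bash
python3 -m crank '[{"tx":-2,"ty":-60,"tz":0,"turn":-0.2},{"tx":-4,"ty":-120,"tz":0,"turn":-0.2},{"tx":-5,"ty":-155,"tz":0,"turn":-0.2},{"tx":-5,"ty":-161,"tz":0,"turn":-0.2},{"tx":-5,"ty":-161,"tz":0,"turn":-0.2}]' | grep pos
python3 go.py .53 -.389 .137
```

```text
position: [0.536, -0.3792, 0.2412]
t41.0 p [ 0.536  -0.3792  0.2412] yaw_y 77.0 w 60.0mm gf 0.0 F [-0.  -0.2  0.4] q7 2.15
  tx 3.6 ty -11.1 tz 104.1 turn 0.00
```

```bash
python3 -m crank '[{"tx":0,"ty":0,"tz":0,"turn":0},{"tx":0,"ty":0,"tz":20,"turn":0}]' | grep pos; python3 go.py .53 -.389 .137
```

```text
position: [0.5369, -0.3798, 0.2223]
t41.3 p [ 0.5369 -0.3798  0.2223] yaw_y 77.1 w 60.1mm gf 0.0 F [-0.5  0.3  0.1] q7 2.16
  tx 5.0 ty -10.5 tz 85.3 turn 0.00
```

```bash
python3 -m crank '[{"tx":5,"ty":-10,"tz":0,"turn":0},{"tx":5,"ty":-10,"tz":50,"turn":0},{"tx":5,"ty":-10,"tz":80,"turn":0},{"tx":5,"ty":-10,"tz":85,"turn":0},{"tx":5,"ty":-10,"tz":85,"turn":0}]'|grep pos
python3 -m crank '[{"tx":0,"ty":0,"tz":0,"turn":0},{"tx":0,"ty":0,"tz":0,"turn":0},{"tx":0,"ty":0,"tz":0,"turn":0},{"tx":0,"ty":0,"tz":0,"turn":0},{"tx":0,"ty":0,"tz":0,"turn":0}]' 15 25
python3 -m crank '[{"tx":0,"ty":0,"tz":-30,"turn":0},{"tx":0,"ty":0,"tz":-80,"turn":0},{"tx":0,"ty":0,"tz":-80,"turn":0}]'
python3 go.py .64 .098 .217 76 / .64 .098 .128 76
```

```text
position: [0.5279, -0.3901, 0.1373]
time: 42.52
position: [0.528, -0.3896, 0.1367]
tool_rot: [0.356, 3.121, -0.0]
ft_force: [-0.9, 0.4, 0.6]
grip_width: 0.29
grip_force: 25.0
time: 42.9
position: [0.5294, -0.3913, 0.2207]
tool_rot: [0.356, 3.115, -0.005]
ft_force: [0.4, 0.7, -1.9]
grip_width: 0.286
grip_force: 25.0
t42.9 p [ 0.5294 -0.3913  0.2207] yaw_y 77.0 w 24.9mm gf 25.0 F [ 0.4  0.7 -1.9] q7 2.17
  tx 2.6 ty 501.7 tz 2.4 turn 0.19
  tx 3.2 ty 501.9 tz 91.4 turn 0.19
```

```bash
python3 -m crank '[{"tx":0,"ty":60,"tz":0,"turn":0},{"tx":1,"ty":120,"tz":0,"turn":0},{"tx":1,"ty":180,"tz":0,"turn":0},{"tx":2,"ty":240,"tz":0,"turn":0},{"tx":2,"ty":300,"tz":0,"turn":0}]'|grep pos
python3 -m crank '[{"tx":0,"ty":60,"tz":0,"turn":0},{"tx":0,"ty":120,"tz":0,"turn":0},{"tx":0,"ty":180,"tz":0,"turn":0},{"tx":0,"ty":202,"tz":0,"turn":0},{"tx":0,"ty":202,"tz":0,"turn":0}]'|grep pos
python3 go.py .64 .098 .128 76
```

```text
position: [0.593, -0.0944, 0.2152]
position: [0.6384, 0.102, 0.2149]
t44.1 p [0.6384 0.102  0.2149] yaw_y 77.2 w 25.3mm gf 25.0 F [ 0.2 -1.4 -0.8] q7 1.32
  tx -2.6 ty -3.5 tz 86.9 turn 0.24
```

```bash
python3 -m crank '[{"tx":-2,"ty":-3,"tz":50,"turn":0},{"tx":-2,"ty":-3,"tz":80,"turn":0},{"tx":-2,"ty":-3,"tz":85,"turn":0},{"tx":-2,"ty":-3,"tz":85,"turn":0}]'|grep pos
for i in 1 2 3 4; do python3 -m crank '[{"tx":0,"ty":0,"tz":2,"turn":0},{"tx":0,"ty":0,"tz":2,"turn":0}]' | grep -E "pos|ft"; done
```

```text
position: [0.6404, 0.0939, 0.132]
position: [0.6412, 0.0957, 0.1309]
ft_force: [0.1, -1.4, 3.9]
position: [0.642, 0.0955, 0.1308]
ft_force: [-2.4, -3.3, 12.3]
position: [0.6427, 0.0953, 0.1308]
ft_force: [-4.5, -2.3, 20.1]
position: [0.6439, 0.0954, 0.1306]
ft_force: [-5.1, -2.7, 26.9]
```

```bash
python3 -m crank '[{"tx":0,"ty":0,"tz":-7,"turn":0},{"tx":0,"ty":0,"tz":-7,"turn":0}]' 15 4 |grep -E "pos|ft"
python3 -m crank '[{"tx":16,"ty":0,"tz":-2,"turn":0},{"tx":32,"ty":0,"tz":-2,"turn":0},{"tx":48,"ty":0,"tz":0,"turn":0},{"tx":64,"ty":0,"tz":1,"turn":0},{"tx":80,"ty":0,"tz":3,"turn":0}]'|grep -E "pos|ft"
python3 -m crank '[{"tx":17,"ty":0,"tz":5,"turn":0},{"tx":34,"ty":0,"tz":11,"turn":0},{"tx":48,"ty":0,"tz":20,"turn":0}]'|grep -E "pos|ft"
python3 -m crank '[{"tx":15,"ty":0,"tz":8,"turn":0},{"tx":28,"ty":0,"tz":20,"turn":0}]'|grep -E "pos|ft|_f"
```

```text
position: [0.6403, 0.0973, 0.1306]
ft_force: [-0.6, -1.2, 2.3]
position: [0.5623, 0.1151, 0.1277]
ft_force: [0.9, 0.6, 3.4]
position: [0.5146, 0.1262, 0.1071]
ft_force: [-1.4, -0.3, 1.3]
position: [0.4875, 0.1323, 0.0868]
ft_force: [1.2, -0.3, -0.9]
grip_force: 4.0
```

```bash
python3 -m crank '[{"tx":12,"ty":0,"tz":12,"turn":0},{"tx":21,"ty":0,"tz":24,"turn":0},{"tx":27,"ty":0,"tz":36,"turn":0},{"tx":30,"ty":0,"tz":46,"turn":0}]'|grep -E "pos|ft"
python3 -m crank '[{"tx":1,"ty":0,"tz":4,"turn":0},{"tx":1,"ty":0,"tz":6,"turn":0}]'|grep -E "pos|ft|_f"
python3 -m crank '[{"tx":0,"ty":0,"tz":-2,"turn":0},{"tx":0,"ty":0,"tz":-2,"turn":0},{"tx":0,"ty":0,"tz":-2,"turn":0},{"tx":0,"ty":0,"tz":-2,"turn":0}]' 44 10 | grep pos
python3 -m crank '[{"tx":0,"ty":0,"tz":-40,"turn":0},{"tx":0,"ty":0,"tz":-90,"turn":0},{"tx":40,"ty":0,"tz":-130,"turn":0},{"tx":80,"ty":0,"tz":-130,"turn":0}]' 68 | grep pos
python3 lying.py; python3 go.py .508 .123 .1659 75.7 / .508 .123 .027 75.7
```

```text
position: [0.4584, 0.1387, 0.0406]
ft_force: [-0.8, 0.0, 0.6]
position: [0.4582, 0.1388, 0.0353]
ft_force: [-0.1, -0.1, 0.1]
grip_force: 4.0
position: [0.4584, 0.1389, 0.0377]
position: [0.3816, 0.1579, 0.1708]
top 467 ctr 510 124 size [ 42. 131.] axisdeg -14.6 top z 0.05
  end [0.446 0.138] width 0.023 maxz 0.042
  end [0.573 0.105] width 0.041 maxz 0.052
side 493 ctr 516 143 size [ 92. 131.] axisdeg -11.0 top z 0.048
  end [0.446 0.125] width 0.026 maxz 0.039
  end [0.575 0.1  ] width 0.092 maxz 0.049
t49.0 p [0.3773 0.1583 0.1679] yaw_y 77.2 w 67.4mm gf 0.0 F [-0.4  0.5 -0.2] q7 0.79
  tx -135.3 ty -5.5 tz 1.8 turn 0.30
  tx -135.5 ty -5.8 tz 140.7 turn 0.30
```

```bash
python3 -m crank '[{"tx":-60,"ty":-3,"tz":0,"turn":0.4},{"tx":-115,"ty":-5,"tz":0,"turn":0.4},{"tx":-142,"ty":-6,"tz":20,"turn":0.4},{"tx":-142,"ty":-6,"tz":75,"turn":0.4},{"tx":-142,"ty":-6,"tz":117,"turn":0.4}]' 68 20 | grep pos
python3 -m crank '[{"tx":0,"ty":0,"tz":22,"turn":0},{"tx":0,"ty":0,"tz":22,"turn":0}]' | grep -E "pos|ft"
python3 -m crank '[{"tx":0,"ty":0,"tz":0,"turn":0},{"tx":0,"ty":0,"tz":0,"turn":0},{"tx":0,"ty":0,"tz":0,"turn":0},{"tx":0,"ty":0,"tz":0,"turn":0}]' 40 25 
python3 -m crank '[{"tx":0,"ty":0,"tz":-50,"turn":0},{"tx":0,"ty":0,"tz":-110,"turn":0},{"tx":0,"ty":0,"tz":-120,"turn":0}]'
python3 go.py .5325 -.0715 .148 -10.7
```

```text
position: [0.5176, 0.118, 0.0484]
position: [0.5161, 0.1178, 0.0266]
ft_force: [0.2, -0.4, 0.3]
time: 50.38
position: [0.5181, 0.1195, 0.0296]
tool_rot: [0.41, 3.113, 0.002]
ft_force: [-0.3, 1.2, 4.7]
grip_width: 0.551
grip_force: 24.8
time: 50.75
position: [0.5196, 0.1194, 0.1525]
tool_rot: [0.41, 3.109, 0.007]
ft_force: [0.0, -0.0, -1.2]
grip_width: 0.545
grip_force: 24.8
t50.8 p [0.5196 0.1194 0.1525] yaw_y 75.0 w 47.4mm gf 24.8 F [ 0.  -0.  -1.2] q7 1.14
  tx -61.9 ty -181.1 tz 3.9 turn 17.13
```

```bash
python3 -m crank '[{"tx":-4,"ty":-12,"tz":0,"turn":2},{"tx":-10,"ty":-35,"tz":0,"turn":4},{"tx":-20,"ty":-58,"tz":0,"turn":6},{"tx":-27,"ty":-77,"tz":0,"turn":8},{"tx":-34,"ty":-97,"tz":0,"turn":10}]' | grep pos
python3 go.py .5325 -.0715 .148 -10.7
```

```text
position: [0.5239, 0.0159, 0.1473]
t51.4 p [0.5239 0.0159 0.1473] yaw_y 24.7 w 47.5mm gf 24.8 F [ 0.3  0.2 -1.4] q7 0.48
  tx -83.0 ty -28.6 tz -0.7 turn 7.07
```

```bash
python3 -m crank '[{"tx":-21,"ty":-7,"tz":0,"turn":2},{"tx":-42,"ty":-14,"tz":0,"turn":4},{"tx":-63,"ty":-21,"tz":0,"turn":6},{"tx":-83,"ty":-28,"tz":0,"turn":7.1},{"tx":-83,"ty":-28,"tz":0,"turn":7.1}]' | grep pos
python3 -m crank '[{"tx":0,"ty":0,"tz":0,"turn":0},{"tx":0,"ty":0,"tz":0,"turn":0}]' | grep -E "pos|ft"
python3 go.py .5325 -.0715 .07 -10.7
```

```text
position: [0.5336, -0.0723, 0.1476]
position: [0.5344, -0.0691, 0.1482]
ft_force: [0.2, 0.1, -1.0]
t52.2 p [ 0.5344 -0.0691  0.1482] yaw_y -10.4 w 47.4mm gf 24.8 F [ 0.2  0.1 -1. ] q7 0.10
  tx -2.7 ty -1.4 tz 78.2 turn 0.07
```

```bash
python3 -m crank '[{"tx":-3,"ty":-1.5,"tz":40,"turn":0},{"tx":-3,"ty":-1.5,"tz":70,"turn":0},{"tx":-3,"ty":-1.5,"tz":82,"turn":0},{"tx":-3,"ty":-1.5,"tz":82,"turn":0}]' | grep -E "pos|ft"
for i in 1 2 3; do python3 -m crank '[{"tx":0,"ty":0,"tz":2,"turn":0},{"tx":0,"ty":0,"tz":2,"turn":0}]' | grep -E "pos|ft"; done; python3 go.py
```

```text
position: [0.5324, -0.0728, 0.0663]
ft_force: [0.9, -0.3, -0.8]
position: [0.5333, -0.0731, 0.0655]
ft_force: [-0.2, -0.5, -1.6]
position: [0.5327, -0.0731, 0.0627]
ft_force: [-1.0, -0.9, -0.6]
position: [0.5331, -0.073, 0.062]
ft_force: [-3.3, 2.3, 12.4]
t53.5 p [ 0.5331 -0.073   0.062 ] yaw_y -10.6 w 47.7mm gf 24.6 F [-3.3  2.3 12.4] q7 0.21
```

```bash
python3 -m crank '[{"tx":0,"ty":0,"tz":-1,"turn":0},{"tx":0,"ty":0,"tz":-1,"turn":0},{"tx":0,"ty":0,"tz":-1,"turn":0}]' 56 20|grep pos
python3 -m crank '[{"tx":0,"ty":0,"tz":-40,"turn":0},{"tx":0,"ty":0,"tz":-100,"turn":0},{"tx":0,"ty":0,"tz":-160,"turn":0},{"tx":0,"ty":0,"tz":-180,"turn":2}]'|grep pos
python3 -m crank '[{"tx":40,"ty":0,"tz":0,"turn":2},{"tx":80,"ty":0,"tz":0,"turn":4},{"tx":100,"ty":0,"tz":0,"turn":6},{"tx":100,"ty":0,"tz":0,"turn":8},{"tx":100,"ty":0,"tz":0,"turn":10}]' 68|grep pos
python3 look.py; python3 lie2.py .4 .6 -.52 -.34; python3 go.py
```

```text
position: [0.5326, -0.0732, 0.0614]
position: [0.5343, -0.0739, 0.2452]
position: [0.5676, 0.0208, 0.2413]
side [([0.447, -0.397, 0.03], 0.94), ([0.665, -0.153, 0.056], 0.9), ([0.52, -0.128, 0.057], 0.86), ([0.6, -0.138, 0.057], 0.85)]
0 
0 
top [([0.666, -0.154, 0.055], 0.82), ([0.444, -0.396, 0.03], 0.69), ([0.524, -0.129, 0.057], 0.59), ([0.593, -0.138, 0.053], 0.55)]
0 
0 
top 467 rect 501 -432 [ 47. 130.] axis 144.5 ztop 0.053
  end [ 0.556 -0.468] width 0.026
  end [ 0.45  -0.393] width 0.047
side 959 rect 497 -435 [ 46. 130.] axis -33.5 ztop 0.054
  end [ 0.44  -0.403] width 0.042
  end [ 0.549 -0.475] width 0.024
t55.3 p [0.5676 0.0204 0.2415] yaw_y -70.4 w 68.1mm gf 0.0 F [-0.  -0.9 -0.1] q7 -1.09
```

```bash
python3 go.py .495 -.431 .24; python3 -m crank '[{"tx":0,"ty":0,"tz":0,"turn":2},{"tx":0,"ty":0,"tz":0,"turn":4},{"tx":0,"ty":0,"tz":0,"turn":6},{"tx":0,"ty":0,"tz":0,"turn":8},{"tx":0,"ty":0,"tz":0,"turn":10.9}]' 68|grep pos
python3 -m crank '[{"tx":0,"ty":0,"tz":0,"turn":0}]' |grep pos;python3 go.py .495 -.431 .24 55.2
```

```text
t55.3 p [0.5676 0.0204 0.2415] yaw_y -70.4 w 68.1mm gf 0.0 F [-0.  -0.9 -0.1] q7 -1.09
  tx -219.8 ty 400.9 tz 1.4 turn 0.00
position: [0.5676, 0.0204, 0.2416]
position: [0.5676, 0.0204, 0.2416]
t56.0 p [0.5676 0.0204 0.2416] yaw_y -121.1 w 67.9mm gf 0.0 F [0.2 0.2 1.1] q7 -1.95
  tx 170.9 ty 424.0 tz 1.5 turn 0.74
```

```bash
python3 -m crank '[{"tx":22,"ty":55,"tz":0,"turn":0.7},{"tx":44,"ty":110,"tz":0,"turn":0.7},{"tx":66,"ty":165,"tz":0,"turn":0.7},{"tx":88,"ty":220,"tz":0,"turn":0.7},{"tx":110,"ty":275,"tz":0,"turn":0.7}]' |grep pos
python3 -m crank '[{"tx":22,"ty":55,"tz":0,"turn":0},{"tx":44,"ty":110,"tz":0,"turn":0},{"tx":60,"ty":148,"tz":0,"turn":0},{"tx":60,"ty":148,"tz":0,"turn":0},{"tx":60,"ty":148,"tz":0,"turn":0}]' |grep pos;python3 go.py .495 -.431 .24 55.2/.495 -.431 .034 55.2
```

```text
position: [0.5187, -0.2732, 0.2417]
position: [0.4842, -0.4269, 0.2413]
t57.3 p [ 0.4842 -0.4269  0.2413] yaw_y -124.6 w 68.0mm gf 0.0 F [ 0.7  0.3 -0.5] q7 -1.16
  tx 11.2 ty -2.8 tz 1.3 turn 0.04
  tx 11.3 ty -2.6 tz 207.3 turn 0.04
```

```bash
python3 -m crank '[{"tx":11,"ty":-3,"tz":40,"turn":0},{"tx":11,"ty":-3,"tz":100,"turn":0},{"tx":11,"ty":-3,"tz":150,"turn":0},{"tx":11,"ty":-3,"tz":185,"turn":0},{"tx":11,"ty":-3,"tz":185,"turn":0}]' |grep pos
python3 go.py .495 -.431 .034
python3 -m crank '[{"tx":0,"ty":0,"tz":10,"turn":0},{"tx":0,"ty":0,"tz":20,"turn":0},{"tx":0,"ty":0,"tz":20,"turn":0}]' |grep -E "pos|ft"
python3 -m crank '[{"tx":0,"ty":0,"tz":0,"turn":0},{"tx":0,"ty":0,"tz":0,"turn":0},{"tx":0,"ty":0,"tz":0,"turn":0},{"tx":0,"ty":0,"tz":0,"turn":0}]' 40 25 
python3 -m crank '[{"tx":0,"ty":0,"tz":-50,"turn":0},{"tx":0,"ty":0,"tz":-110,"turn":0},{"tx":0,"ty":0,"tz":-120,"turn":0}]'
python3 go.py .46 -.058 .148 -10.7
```

```text
position: [0.4948, -0.4273, 0.0537]
t57.9 p [ 0.4948 -0.4273  0.0537] yaw_y -124.5 w 68.1mm gf 0.0 F [ 0.5 -0.2 -0.8] q7 -1.07
  tx 2.4 ty 2.9 tz 19.7 turn 0.00
position: [0.4947, -0.431, 0.0365]
ft_force: [0.2, 0.0, 0.3]
time: 58.8
position: [0.4948, -0.4314, 0.0369]
tool_rot: [-2.998, 0.938, -0.001]
ft_force: [-0.2, 1.3, 1.9]
grip_width: 0.546
grip_force: 25.0
time: 59.18
position: [0.4956, -0.4335, 0.1609]
tool_rot: [2.995, -0.938, 0.01]
ft_force: [0.6, -0.2, -2.5]
grip_width: 0.543
grip_force: 25.0
t59.2 p [ 0.4956 -0.4335  0.1609] yaw_y -124.8 w 47.2mm gf 25.0 F [ 0.6 -0.2 -2.5] q7 -1.13
  tx -243.6 ty -288.1 tz 11.1 turn 13.18
```

```bash
python3 -m crank '[{"tx":-26,"ty":-31,"tz":-10,"turn":-2},{"tx":-52,"ty":-62,"tz":-10,"turn":-4},{"tx":-78,"ty":-93,"tz":-10,"turn":-6},{"tx":-104,"ty":-124,"tz":-10,"turn":-8},{"tx":-130,"ty":-155,"tz":-10,"turn":-10}]' |grep pos
python3 go.py .46 -.058 .16 -10.7
```

```text
position: [0.4752, -0.2279, 0.1653]
t59.8 p [ 0.4752 -0.2279  0.1653] yaw_y -74.4 w 47.1mm gf 25.0 F [ 0.6 -0.4 -1.9] q7 -0.76
  tx 31.0 ty -167.7 tz 5.4 turn -12.74
```

```bash
python3 -m crank '[{"tx":5,"ty":-28,"tz":5,"turn":-2},{"tx":10,"ty":-56,"tz":5,"turn":-4},{"tx":15,"ty":-84,"tz":5,"turn":-6},{"tx":20,"ty":-112,"tz":5,"turn":-8},{"tx":25,"ty":-140,"tz":5,"turn":-10}]' |grep pos
python3 -m crank '[{"tx":0,"ty":0,"tz":0,"turn":-2},{"tx":0,"ty":0,"tz":0,"turn":-2.7},{"tx":0,"ty":0,"tz":0,"turn":-2.7}]' |grep pos
python3 go.py .46 -.058 .148 -10.7
```

```text
position: [0.4623, -0.087, 0.1605]
position: [0.4626, -0.0879, 0.1606]
t60.8 p [ 0.4626 -0.0879  0.1606] yaw_y -11.3 w 47.2mm gf 25.0 F [ 0.5 -1.5 -2.6] q7 -0.08
  tx 28.9 ty -8.4 tz 12.6 turn -0.12
```

```bash
python3 -m crank '[{"tx":28,"ty":-8,"tz":0,"turn":0},{"tx":28,"ty":-8,"tz":20,"turn":0},{"tx":28,"ty":-8,"tz":40,"turn":0},{"tx":28,"ty":-8,"tz":40,"turn":0}]' |grep pos
python3 go.py .46 -.058 .068 -10.7
```

```text
position: [0.4593, -0.0592, 0.1199]
t61.3 p [ 0.4593 -0.0592  0.1199] yaw_y -11.3 w 47.7mm gf 25.0 F [-0.3  0.2 -2.5] q7 -0.11
  tx 1.4 ty 0.6 tz 51.9 turn -0.13
```

```bash
python3 -m crank '[{"tx":1,"ty":0,"tz":30,"turn":0},{"tx":1,"ty":0,"tz":48,"turn":0},{"tx":1,"ty":0,"tz":53,"turn":0},{"tx":1,"ty":0,"tz":53,"turn":0}]' | grep -E "pos|ft"
for i in 1 2 3 4; do python3 -m crank '[{"tx":0,"ty":0,"tz":2,"turn":0},{"tx":0,"ty":0,"tz":2,"turn":0}]' | grep -E "pos|ft"; done
```

```text
position: [0.4617, -0.0583, 0.0691]
ft_force: [0.3, 0.0, -1.3]
position: [0.4617, -0.0581, 0.0671]
ft_force: [-0.4, -0.8, -2.3]
position: [0.4618, -0.0581, 0.0658]
ft_force: [-3.6, -0.1, 8.5]
position: [0.4614, -0.058, 0.0645]
ft_force: [-9.1, 1.4, 18.6]
position: [0.4607, -0.0577, 0.0623]
ft_force: [-10.3, 1.6, 20.7]
```

```bash
python3 -m crank '[{"tx":0,"ty":0,"tz":-2,"turn":0},{"tx":0,"ty":0,"tz":-2,"turn":0},{"tx":0,"ty":0,"tz":-2,"turn":0}]' 56 20|grep -E "pos|ft"
python3 -m crank '[{"tx":0,"ty":0,"tz":-40,"turn":0},{"tx":0,"ty":0,"tz":-100,"turn":0},{"tx":0,"ty":0,"tz":-160,"turn":0},{"tx":0,"ty":0,"tz":-180,"turn":0}]'|grep pos
python3 -m crank '[{"tx":50,"ty":0,"tz":0,"turn":0},{"tx":100,"ty":0,"tz":0,"turn":0},{"tx":140,"ty":0,"tz":0,"turn":0},{"tx":140,"ty":0,"tz":0,"turn":0}]' 60|grep pos
python3 look.py; python3 go.py
python3 - <<'E'
from h import *
# axis angle of flasks in the cradle frame + level, tab position and post
x=np.array([.9826,-.1857]);y=np.array([.1857,.9826]);o=np.array([.570,-.0735])
for n in("top","side"):
    im,d=shot(n);c=cloud(n,d);l=np.stack([(c[...,:2]-o)@x,(c[...,:2]-o)@y,c[...,2]],-1)
    for px in(-.111,-.037,.037,.111):
        m=(abs(l[...,0]-px)<.035)&(abs(l[...,1])<.085)&(l[...,2]>.062)&(d>0);p=l[m]
        b=p[(p[:,1]<.01)];z=[]
        cs=[(yy,np.median(p[abs(p[:,1]-yy)<.012][:,0]),np.percentile(p[abs(p[:,1]-yy)<.012][:,2],90)) for yy in(-.045,-.02,.005,.06) if (abs(p[:,1]-yy)<.012).sum()>3]
        print(n,px,len(p),"y",p[:,1].min().round(3),p[:,1].max().round(3),np.round(cs,3).tolist())
a=cv2.imread('pics/look_side.png')[90:240,180:380];cv2.imwrite('pics/m2.png',cv2.resize(a,(800,600),interpolation=2))
E
```

```text
position: [0.4616, -0.0582, 0.0626]
ft_force: [0.1, 0.3, -0.1]
position: [0.4632, -0.0583, 0.2463]
position: [0.4886, 0.0828, 0.2419]
side [([0.664, -0.156, 0.055], 0.96), ([0.6, -0.136, 0.058], 0.74), ([0.447, -0.122, 0.055], 0.72), ([0.52, -0.128, 0.059], 0.66)]
0 
0 
top [([0.666, -0.152, 0.054], 0.92), ([0.595, -0.138, 0.055], 0.88), ([0.447, -0.119, 0.057], 0.87), ([0.521, -0.128, 0.055], 0.69)]
0 
0 
t64.4 p [0.4887 0.0776 0.2425] yaw_y -11.4 w 59.6mm gf 0.0 F [ 0.3  0.  -0.1] q7 -0.42
top -0.111 697 y -0.065 0.085 [[-0.045, -0.11, 0.08], [-0.02, -0.11, 0.081], [0.005, -0.109, 0.081], [0.06, -0.11, 0.602]]
top -0.037 449 y -0.061 0.069 [[-0.045, -0.037, 0.08], [-0.02, -0.036, 0.08], [0.005, -0.037, 0.081], [0.06, -0.036, 0.072]]
top 0.037 441 y -0.057 0.073 [[-0.045, 0.036, 0.08], [-0.02, 0.037, 0.08], [0.005, 0.035, 0.081], [0.06, 0.037, 0.071]]
top 0.111 435 y -0.059 0.071 [[-0.045, 0.108, 0.08], [-0.02, 0.11, 0.08], [0.005, 0.11, 0.08], [0.06, 0.112, 0.07]]
side -0.111 711 y -0.069 0.085 [[-0.045, -0.111, 0.079], [-0.02, -0.11, 0.08], [0.005, -0.109, 0.08], [0.06, -0.116, 0.593]]
side -0.037 428 y -0.067 0.068 [[-0.045, -0.039, 0.079], [-0.02, -0.038, 0.08], [0.005, -0.039, 0.079], [0.06, -0.037, 0.07]]
side 0.037 415 y -0.061 0.072 [[-0.045, 0.034, 0.079], [-0.02, 0.034, 0.079], [0.005, 0.035, 0.079], [0.06, 0.035, 0.069]]
side 0.111 429 y -0.064 0.069 [[-0.045, 0.109, 0.08], [-0.02, 0.107, 0.079], [0.005, 0.107, 0.079], [0.06, 0.11, 0.069]]
```

View pics/m2.png

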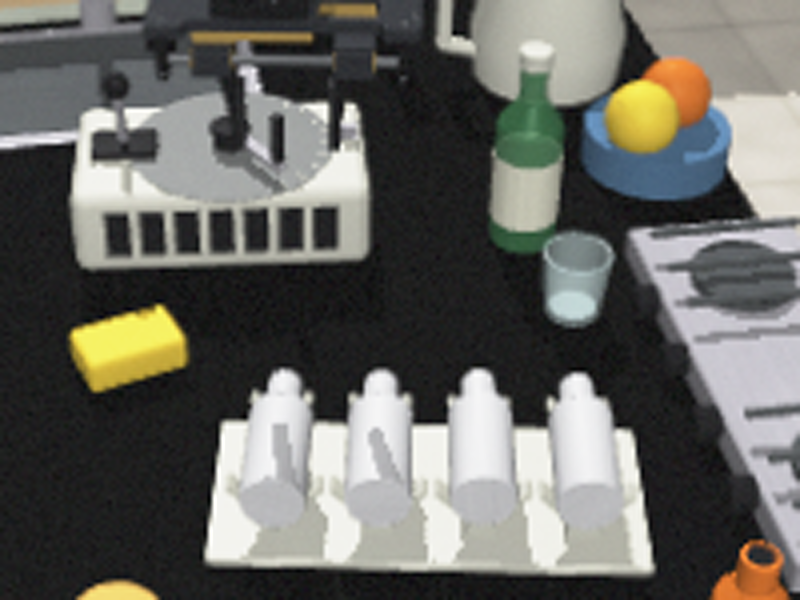

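```bash
python3 -m crank '[{"tx":-40,"ty":0,"tz":0,"turn":0},{"tx":-80,"ty":0,"tz":0,"turn":0},{"tx":-80,"ty":0,"tz":0,"turn":0}]' 50 8|grep pos
cat > tab.py <<'E'
from h import *
hs=[];
for n in("top","side"):
    im,d=shot(n,"tab_"+n+".png");c=cloud(n,d)
    r=np.hypot(c[...,0]-.467,c[...,1]-.3215)
    m=(r>.094)&(r<.12)&(c[...,0]>.5)&(c[...,2]>.0885)&(c[...,2]<.1)&(d>0);p=c[m]
    (cx,cy),wh,a=cv2.minAreaRect((p[:,:2]*1000).astype(np.float32))
    print(n,"tab",len(p),p.mean(0).round(4),"rect",round(cx,1),round(cy,1),np.round(wh,1),a, p[:,:2].min(0).round(3),p[:,:2].max(0).round(3))
    m=(r<.09)&(c[...,2]>.115)&(c[...,2]<.15)&(d>0)&(c[...,0]>.47);p=c[m]
    if len(p):print("  post",len(p),p.mean(0).round(4))
    for q in("timer_hinge","tab","timer_post","start_ball"): print("  ",q,[(np.round(a["xyz"],4).tolist(),round(a["confidence"],2)) for a in ctrl.mark_of(n,q)])
E
python3 tab.py; python3 go.py
```

```text
position: [0.4726, -0.0035, 0.2429]
top tab 13 [0.5743 0.3147 0.0941] rect 574.8 315.0 [14.5  5.9] 1.5237245559692383 [0.568 0.312] [0.582 0.318]
  post 22 [0.5031 0.2518 0.1378]
   timer_hinge [([0.4699, 0.3197, 0.0914], 0.47)]
   tab [([0.724, 0.2522, 0.001], 0.3)]
   timer_post [([0.5001, 0.2552, 0.1335], 0.62), ([0.4732, -0.319, 0.004], 0.51)]
   start_ball [([0.722, 0.2547, 0.0003], 0.61), ([0.3688, 0.3009, 0.1574], 0.59), ([0.5962, -0.1356, 0.053], 0.18)]
t65.2 p [0.4731 0.0016 0.2425] yaw_y -11.2 w 50.2mm gf 0.0 F [0.4 0.4 0.4] q7 -0.31tab.py:8: RuntimeWarning: Mean of empty slice.
  print(n,"tab",len(p),p.mean(0).round(4),"rect",round(cx,1),round(cy,1),np.round(wh,1),a, p[:,:2].min(0).round(3),p[:,:2].max(0).round(3))
  ret = um.true_divide(
Traceback (most recent call last):
  File "tab.py", line 8, in <module>
    print(n,"tab",len(p),p.mean(0).round(4),"rect",round(cx,1),round(cy,1),np.round(wh,1),a, p[:,:2].min(0).round(3),p[:,:2].max(0).round(3))
                                                                                             ~~~~~~~~~~~^^^
ValueError: zero-size array to reduction operation minimum which has no identity
```

```bash
python3 -m crank '[{"tx":0,"ty":0,"tz":0,"turn":-2},{"tx":0,"ty":0,"tz":0,"turn":-4},{"tx":0,"ty":0,"tz":0,"turn":-6},{"tx":0,"ty":0,"tz":0,"turn":-8},{"tx":0,"ty":0,"tz":0,"turn":-10}]' 50 8|grep pos
python3 -m crank '[{"tx":0,"ty":0,"tz":0,"turn":-2},{"tx":0,"ty":0,"tz":0,"turn":-4.5},{"tx":0,"ty":0,"tz":0,"turn":-4.5}]' |grep pos
python3 go.py .5 .2535 .24 / .5 .2535 .128
```

```text
position: [0.4732, 0.0015, 0.2425]
position: [0.4731, 0.0014, 0.2425]
t66.2 p [0.4731 0.0014 0.2425] yaw_y 61.3 w 50.1mm gf 0.0 F [-0.   1.   0.8] q7 0.94
  tx 97.6 ty 234.0 tz 2.5 turn 0.00
  tx 97.6 ty 234.0 tz 114.5 turn 0.00
```

```bash
python3 -m crank '[{"tx":23,"ty":55,"tz":0,"turn":0},{"tx":46,"ty":110,"tz":0,"turn":0},{"tx":69,"ty":165,"tz":0,"turn":0},{"tx":90,"ty":217,"tz":0,"turn":0},{"tx":97,"ty":234,"tz":0,"turn":0}]' |grep pos
python3 -m crank '[{"tx":0,"ty":0,"tz":0,"turn":0},{"tx":0,"ty":0,"tz":20,"turn":0},{"tx":0,"ty":0,"tz":40,"turn":0}]' |grep pos
python3 go.py .5 .2535 .128
```

```text
position: [0.4995, 0.2575, 0.2416]
position: [0.5013, 0.2498, 0.2026]
t67.2 p [0.5013 0.2498 0.2026] yaw_y 61.0 w 49.9mm gf 0.0 F [-0.3  0.3  0.3] q7 0.65
  tx 3.0 ty 2.6 tz 74.6 turn 0.00
```

Opening is 50 mm, so the post is well between the fingers; descend and close.

```bash
python3 -m crank '[{"tx":3,"ty":2.5,"tz":40,"turn":0},{"tx":3,"ty":2.5,"tz":68,"turn":0},{"tx":3,"ty":2.5,"tz":74,"turn":0},{"tx":3,"ty":2.5,"tz":74,"turn":0}]' |grep pos
python3 -m crank '[{"tx":0,"ty":0,"tz":0,"turn":0},{"tx":0,"ty":0,"tz":0,"turn":0},{"tx":0,"ty":0,"tz":0,"turn":0},{"tx":0,"ty":0,"tz":0,"turn":0},{"tx":0,"ty":0,"tz":0,"turn":0}]' 0 8|grep pos
python3 -m crank '[{"tx":0,"ty":0,"tz":0,"turn":0},{"tx":0,"ty":0,"tz":0,"turn":0},{"tx":0,"ty":0,"tz":0,"turn":0}]' |grep -E "pos|ft|_f"
python3 - <<'E' > /tmp/a
import numpy as np
h=np.array([.4665,.3210])
print(" / ".join("%.4f %.4f .128"%(h[0]+.075*np.cos(a),h[1]+.075*np.sin(a)) for a in (-.9,-.7,-.5,-.3,-.15,-.06)))
E
python3 go.py $(cat /tmp/a)
```

```text
position: [0.4998, 0.2548, 0.1293]
position: [0.4993, 0.2554, 0.1286]
position: [0.4993, 0.2554, 0.1286]
ft_force: [0.0, -3.5, 2.7]
grip_force: 8.0
t68.7 p [0.4993 0.2554 0.1286] yaw_y 61.2 w 11.6mm gf 8.0 F [ 0.  -3.5  2.7] q7 0.68
  tx -8.8 ty 12.7 tz 0.6 turn 0.00
  tx -13.2 ty 27.0 tz 0.6 turn 0.00
  tx -14.6 ty 41.8 tz 0.6 turn 0.00
  tx -13.2 ty 56.7 tz 0.6 turn 0.00
  tx -10.1 ty 67.6 tz 0.6 turn 0.00
  tx -7.4 ty 73.8 tz 0.6 turn 0.00
```

```bash
python3 -m crank '[{"tx":-8.5,"ty":12.5,"tz":0,"turn":0},{"tx":-13,"ty":27,"tz":0,"turn":0},{"tx":-14.5,"ty":42,"tz":0,"turn":0},{"tx":-13,"ty":57,"tz":0,"turn":0},{"tx":-10,"ty":67.5,"tz":0,"turn":0}]' |grep -E "pos|ft"
python3 -m crank '[{"tx":2,"ty":4,"tz":0,"turn":0},{"tx":2.5,"ty":6,"tz":0,"turn":0},{"tx":2.5,"ty":6,"tz":0,"turn":0}]' |grep -E "pos|ft"
python3 -m crank '[{"tx":0,"ty":0,"tz":0,"turn":0},{"tx":0,"ty":0,"tz":0,"turn":0},{"tx":0,"ty":0,"tz":0,"turn":0},{"tx":0,"ty":0,"tz":0,"turn":0}]' 40 8|grep -E "pos|ft"
python3 -m crank '[{"tx":0,"ty":0,"tz":-50,"turn":0},{"tx":0,"ty":0,"tz":-110,"turn":0},{"tx":0,"ty":-60,"tz":-110,"turn":0},{"tx":0,"ty":-120,"tz":-110,"turn":0},{"tx":0,"ty":-160,"tz":-110,"turn":0}]' |grep -E "pos|ft"
python3 -m crank '[{"tx":0,"ty":-60,"tz":0,"turn":0},{"tx":0,"ty":-60,"tz":0,"turn":0}]' |grep -E "pos|ft"
sed -i 's/    print(n,"tab"/    if len(p)>3: print(n,"tab"/; s/    (cx,cy),wh,a=/    if len(p)>3: (cx,cy),wh,a=/' tab.py; python3 tab.py;python3 go.py
python3 -c "
import cv2,numpy as np
a=cv2.imread('pics/tab_side.png')[95:165,190:290];b=cv2.imread('pics/tab_top.png')[150:245,100:180]
o=np.zeros((480,790,3),np.uint8);o[:273,:390]=cv2.resize(a,(390,273),interpolation=2);o[:475,390:]=cv2.resize(b,(400,475),interpolation=2);cv2.imwrite('pics/m3.png',o)"
```

```text
position: [0.5408, 0.3121, 0.1285]
ft_force: [1.0, -3.1, 2.9]
position: [0.5409, 0.3174, 0.1286]
ft_force: [1.3, -1.0, -0.2]
position: [0.541, 0.317, 0.1285]
ft_force: [0.6, 0.2, -0.0]
position: [0.4632, 0.1742, 0.2386]
ft_force: [-0.0, 0.1, -0.3]
position: [0.4341, 0.1204, 0.2389]
ft_force: [0.3, 0.4, 0.1]
top tab 14 [0.5753 0.3149 0.0941] rect 574.6 315.3 [ 7.1 14. ] 87.72132110595703 [0.568 0.311] [0.582 0.319]
  post 22 [0.544  0.3146 0.1373]
   timer_hinge [([0.666, -0.1527, 0.053], 0.43)]
   tab []
   timer_post []
   start_ball [([0.369, 0.3028, 0.1557], 0.58)]
side tab 10 [0.5728 0.3134 0.0926] rect 574.9 313.1 [18.1  9.5] 22.697912216186523 [0.565 0.309] [0.581 0.321]
  post 29 [0.5408 0.3129 0.1329]
   timer_hinge [([0.4656, 0.3224, 0.0942], 0.67)]
   tab []
   timer_post [([0.5438, 0.3191, 0.1315], 0.63), ([0.3347, -0.1664, -0.0031], 0.17)]
   start_ball [([0.3696, 0.3031, 0.1609], 0.43)]
t71.5 p [0.4354 0.1244 0.2383] yaw_y 61.3 w 40.1mm gf 0.0 F [-0.3  0.1 -0. ] q7 0.64
```

View pics/m3.png

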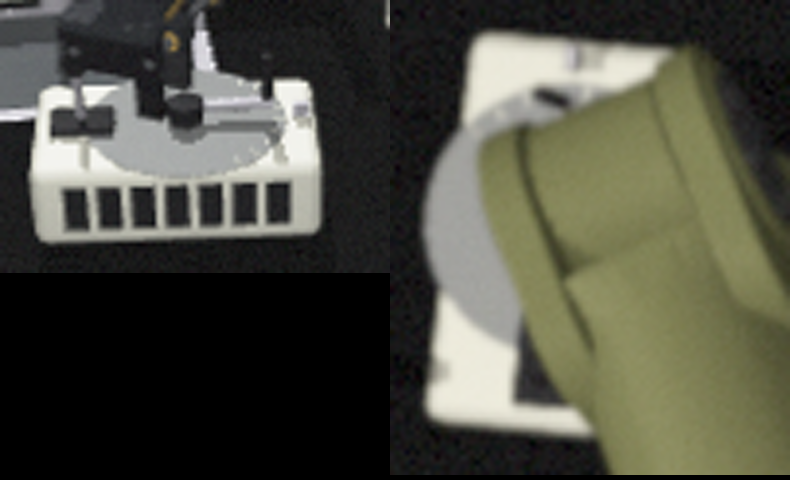

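```bash
python3 -m crank '[{"tx":0,"ty":0,"tz":0,"turn":2},{"tx":0,"ty":0,"tz":0,"turn":4},{"tx":0,"ty":0,"tz":0,"turn":6},{"tx":0,"ty":0,"tz":0,"turn":8},{"tx":0,"ty":0,"tz":0,"turn":10}]' 0 8 |grep pos
python3 -m crank '[{"tx":0,"ty":0,"tz":0,"turn":2},{"tx":0,"ty":0,"tz":0,"turn":3.4},{"tx":0,"ty":0,"tz":0,"turn":3.4},{"tx":0,"ty":0,"tz":0,"turn":3.4}]'|grep -E "pos|width"
python3 go.py .367 .25 .238 -6 / .367 .25 .158 -6
```

```text
position: [0.4353, 0.1242, 0.2384]
position: [0.4353, 0.1241, 0.2385]
grip_width: 0.009
t72.7 p [0.4353 0.1241 0.2385] yaw_y -5.7 w 0.8mm gf 0.0 F [ 0.6 -1.1 -0.9] q7 -0.51
  tx 118.6 ty -80.4 tz 0.5 turn 0.07
  tx 118.6 ty -80.4 tz 80.5 turn 0.07
```

```bash
python3 -m crank '[{"tx":40,"ty":-27,"tz":0,"turn":0},{"tx":80,"ty":-54,"tz":0,"turn":0},{"tx":118,"ty":-80,"tz":0,"turn":0},{"tx":118,"ty":-80,"tz":40,"turn":0},{"tx":118,"ty":-80,"tz":80,"turn":0}]' |grep pos
python3 -m crank '[{"tx":0,"ty":0,"tz":0,"turn":0},{"tx":0,"ty":0,"tz":0,"turn":0}]'|grep -E "pos|ft"
python3 go.py .368 .28 .158 -6 / .372 .305 .158 -6/.375 .335 .158
```

```text
position: [0.3675, 0.2505, 0.158]
position: [0.3683, 0.25, 0.1599]
ft_force: [0.2, -0.2, -0.3]
t73.5 p [0.3683 0.25   0.1599] yaw_y -5.7 w 0.4mm gf 0.0 F [ 0.2 -0.2 -0.3] q7 -0.78
  tx 29.8 ty -3.3 tz 2.0 turn 0.05
  tx 55.1 ty -1.9 tz 2.0 turn 0.05
  tx 85.2 ty -1.9 tz 2.1 turn 0.00
```

```bash
python3 -m crank '[{"tx":15,"ty":-2,"tz":0,"turn":0},{"tx":30,"ty":-2,"tz":0,"turn":0},{"tx":45,"ty":-2,"tz":0,"turn":0},{"tx":60,"ty":-2,"tz":0,"turn":0},{"tx":72,"ty":-2,"tz":0,"turn":0}]' |grep -E "pos|ft"
python3 -m crank '[{"tx":6,"ty":0,"tz":0,"turn":0},{"tx":12,"ty":0,"tz":0,"turn":0}]'|grep -E "pos|ft"
python3 -m crank '[{"tx":3,"ty":0,"tz":0,"turn":0},{"tx":3,"ty":0,"tz":0,"turn":0}]'|grep -E "pos|ft"
```

```text
position: [0.3726, 0.3216, 0.1585]
ft_force: [-2.1, -4.6, 4.3]
position: [0.3736, 0.3322, 0.1577]
ft_force: [-1.2, -6.5, -0.4]
position: [0.3737, 0.3339, 0.1572]
ft_force: [-1.9, -7.6, 0.6]
```

```bash
for i in 1 2 3; do python3 -m crank '[{"tx":3,"ty":0,"tz":0,"turn":0},{"tx":3,"ty":0,"tz":0,"turn":0}]'|grep -E "pos|ft"; done
```

```text
position: [0.3738, 0.3343, 0.1571]
ft_force: [-4.5, -14.2, 5.2]
position: [0.3738, 0.3347, 0.157]
ft_force: [-5.6, -21.2, 9.6]
position: [0.3739, 0.3351, 0.1569]
ft_force: [-8.1, -26.8, 14.6]
```

At the stop. Retreat and check.

```bash
python3 -m crank '[{"tx":-20,"ty":0,"tz":0,"turn":0},{"tx":-45,"ty":0,"tz":0,"turn":0},{"tx":-70,"ty":0,"tz":0,"turn":0},{"tx":-95,"ty":0,"tz":0,"turn":0},{"tx":-120,"ty":0,"tz":0,"turn":0}]'|grep -E "pos|ft"
python3 -m crank '[{"tx":0,"ty":0,"tz":-60,"turn":0},{"tx":-60,"ty":50,"tz":-120,"turn":0},{"tx":-110,"ty":100,"tz":-120,"turn":0},{"tx":-110,"ty":100,"tz":-120,"turn":0},{"tx":-110,"ty":100,"tz":-120,"turn":0}]'|grep -E "pos|ft"
python3 tab.py; python3 look.py
python3 -c "
import cv2
cv2.imwrite('pics/m4.png',cv2.resize(cv2.imread('pics/look_side.png')[90:330,170:400],(767,600)[::1],interpolation=2))"
```

```text
position: [0.3635, 0.2263, 0.1587]
ft_force: [1.1, -0.2, 0.4]
position: [0.4541, 0.1045, 0.2797]
ft_force: [0.3, 1.1, -0.7]
   timer_hinge []
   tab [([0.3706, 0.3043, 0.1553], 0.21)]
   timer_post []
   start_ball [([0.3714, 0.3005, 0.1581], 0.48)]
side tab 12 [0.5714 0.3121 0.0922] rect 572.2 311.4 [ 9.1 13.1] 65.96466827392578 [0.565 0.308] [0.58  0.317]
  post 28 [0.5406 0.3136 0.1332]
   timer_hinge [([0.4649, 0.3193, 0.0932], 0.66)]
   tab []
   timer_post [([0.5433, 0.3176, 0.1294], 0.51)]
   start_ball [([0.3699, 0.3057, 0.1608], 0.66)]
side [([0.519, -0.13, 0.056], 0.95), ([0.448, -0.118, 0.058], 0.85), ([0.602, -0.135, 0.059], 0.7), ([0.663, -0.153, 0.054], 0.63), ([0.368, 0.305, 0.162], 0.3)]
0 
0 
top [([0.449, -0.121, 0.054], 0.78), ([0.664, -0.15, 0.051], 0.57), ([0.519, -0.126, 0.059], 0.56)]
0 
0
```

View pics/m4.png

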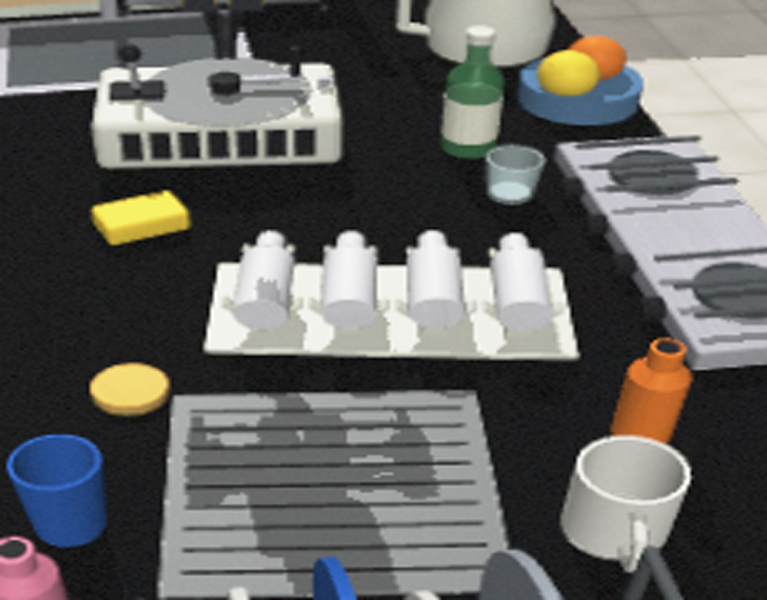

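The picture shows four flasks in the cradle (bases at about (263,310), (348,310), (436,310) and (525,310)). The timer lever points at its tab near (322,82), the start ball is back at (128,52), and the bystanders look untouched. I'm handing in.

```bash
python3 -c "
from bench import ctrl
print(ctrl.close_job())"
```

```text
the job is handed in; nothing more can be done
None
```

The job is handed in: the timer lever was turned to its off stop first, then all four flasks were laid in the cradle with their necks to the dryer. The timer lever was then set at the tab (within about 0.03 rad by camera), and the start lever was pushed to its stop and sprang back; no verdict was returned.

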